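# Pack the sample chest, fish out the logger and fold down the lid stay

## Robot

A 6-joint arm with a two-finger parallel gripper is mounted at the origin on the work surface; the furniture and walls round the work are solid. World frame = base frame: x ahead of the robot, y to its left, z up, the work surface at z = 0. Lengths are in m, angles in rad, forces in N, time in s.
With the tool pointing down it reaches from about 0.325 to 0.85 m from the base axis. Payload 15.5 kg.
Tool frame: the origin (TCP) lies at the very end of the fingers, on their centre line; the grasp point (between the pads) lies robot.grip_point_offset behind it (robot.grip_point_offset is the distance from the TCP to the grasp point, in m); z points along the fingers, y is the line along which they close (so a half turn about z gives the same grasp; the last joint's range is limited). The gripper opens to 91 mm and grips with 3 to 60 N. Pads are 32 mm wide; open, the fingers measure 118 mm over their backs; the gripper's body (76 mm by 178 mm) begins 60 mm behind the grasp point.
Start: joints at [1.008, 0.494, 1.345, -0, 1.302, -0.096], TCP at [0.282, 0.558, 0.214] pointing down, gripper open.
Joint ranges: [-2.91, 2.91], [-0.82, 2.16], [0.22, 2.67], [-1.22, 4.37], [0.12, 2.79], [-3.08, 3.08]. Speed limits (rad/s): [1.89, 1.89, 2.57, 3.01, 3.01, 3.01].

## Interface

Orientations are given as a unit quaternion [x, y, z, w].
In Python, from plant import robot gives the robot as it stands.
- The arm moves only by the shell command python3 -m handwheel 'ROWS' [FORCE]. ROWS is JSON, a list that holds one entry, the list of rows, each a list of 7 numbers: the shift along the tool's x, y, z in mm, then the turn, a rotation vector about the tool's x, y, z in rad, then the opening, from -1 (shut) to 1 (fully open). In form: [[[dx, dy, dz, ax, ay, az, jaw], ...]]. A call has 1 to 12 rows; each row is the pose to reach, as a shift and turn from the pose commanded when the call began, along the tool's axes at that moment; what a row does not reach only later rows make up. A row lasts 1/12 s, in which the tool goes at most 41.7 mm and 7.16 degrees, less where a joint would pass 70% of its speed; a pose out of reach is approached as far as the arm can. A call with a gripper value outside its range is refused whole. The fingers move at their own pace and stop on an object; FORCE is the grip in N (left out, the last holds). Time passes only in rows, so rows that repeat a pose let the fingers close. It gives the time, the measured TCP pose, the force, the opening and the grip force at its end, in the units of the state.
- robot.get_state(): the state, without advancing time (a new reading comes with each control period).
- robot.snapshot(name): name is "scene" or "top" or "wrist"; returns a dict with "image" (420x560x3 uint8, red, green, blue), "depth" (420x560 float32, m along the optical axis (not along the pixel's ray), 0 where there is no reading), "fx", "fy", "cx", "cy" (pixels), "origin" and "attitude" of the camera in the world; the wrist camera has in their place "tool_from_camera" (4x4, takes a point from camera to tool coordinates, whose origin is the TCP and whose axes are the flange's). Camera axes: x right, y down, z forward; pixel columns grow to the right and rows downward; lengths in m; the calibration is good to about 2 mm. The wrist camera is an equidistant fisheye: a pixel r from the principal point sees the ray r / f radians off the axis. A picture is of the moment at which its call begins: read the wrist's pose just before it.
- robot.job_done(): hands the job in; it is judged then, once.
The state is a dict: "time": time; "q": joint angles; "joint_vel": joint speeds; "effort": joint torques, N m; "tcp_pos": TCP position; "tcp_rot": TCP orientation; "force": force on the tool from outside, world axes, zero at the start; "wrist_torque": the same for the moment, N m; "grip_width": finger opening in m; "grasp_force": force on a finger pad.
Only numpy, scipy, OpenCV 4.12 (cv2) and the standard library are available. Lean on these libraries where they do the work, as an engineer would, in place of code of your own. Each camera call takes 0.05 s, during which the arm holds its last target. There are 200 camera calls.

## Task

Pack the blue sample chest for the courier: stand every orange-capped specimen cup upright in it, and with the hooked rod draw the red USB data logger out from under the clear guard shelf (keep the fingers off the logger until it is out) and put that in the chest too. Put the rod down standing on its foot, on the shelf or on the desk. Only when everything is in the chest, press the red pad at the knee of the locked lid stay to break it, then lower the lid gently until it is fully shut, without disturbing the bottles and the stamp standing around.

Things in the scene. Friction and masses are not known exactly. Their poses are not given: they have to be found in the camera images.
- chest_floor (a point): blue sample chest fixed to the desk, outside 170 (x) by 210 mm (y), rim 66 mm high; this point is the centre of its inner floor, 6 mm above the desk; inside 156 mm (x) by 200 mm (y), 60 mm deep; dividers 20 mm high part the front half into three cells (64 x 82 mm, middles 37 mm before this point at y = -68, 0, +68 mm) for cups and leave a tray 70 mm deep (x from 8 to 78 mm) behind. x points to the hinged rear wall, z up
- lid (a joint): hinge of the chest's lid along the top of its rear wall (rad): 0 = open as found, leaning back 10 degrees past upright, locked by the stay; it grows as the lid comes down; 1.745 = fully shut. The hinge is stiff (about 0.4 N m): the lid stays at whatever angle it is left and has to be pushed all the way down. While the stay is locked the lid cannot be lowered
- lid_hinge (a point): middle of the lid's hinge line, on the top edge of the chest's rear wall (chest frame: 85 mm behind the chest centre, 66 mm above the desk); the hinge line runs along the chest's y
- lid_edge (a point): middle of the lid's free edge, on its inner face, 170 mm from the hinge line. The lid is a blue slab 170 mm long from the hinge, 210 mm wide and 8 mm thick, the thickness on its outer (rear, when open) side; shut, its top is 74 mm above the desk
- knee_pad (a point): centre of the red round pad at the knee of the folding stay on the chest's left (+y) side: 17 mm across, 30 mm long along y, beside two steel arms of 82 mm that run from the left wall's rim (100 mm before the hinge) to the lid's left edge (110 mm from the hinge). Push it about 30 mm back and down, towards the hinge line, to break the stay (a straight push down may slip off); it takes 5 to 9 N
- knee (a joint): bend of the stay at its knee (rad): 0 = locked over centre (a stop), 0.35 = arms in line, beyond that = broken, folding inwards towards the hinge; about 3.4 when the lid is shut
- guard_top (a point): middle of the top plate of a low clear guard shelf with a yellow front frame, fixed to the desk: 130 mm (x) by 172 mm (y), top surface 50 mm above the desk with a lip 4 mm wide standing 10 mm higher all round; the cups stand on it. Plate 5 mm thick, so 45 mm clear beneath
- guard_mouth (a point): middle of the lower edge of the shelf's open end (on the desk, at the +y end of the shelf, 86 mm from its middle). Axes as the shelf: y points out of the opening, z up. Walls 4 mm thick close the two sides and the far end; the opening is 122 mm wide and 45 mm high. Between the paper pile and the tissue box there is room to draw the rod's post out to about 130 mm from the opening
- logger_mid (a point): red USB stick (the data logger), 18 x 54 x 8 mm, lying flat on the desk under the guard shelf, 36 to 44 mm inside the opening; the point is its centre, y along its length. About 20 g
- rod_grip (a point): hooked rod standing on its foot: black upright grip post, 24 mm along the shank, 18 mm across, from 8 to 66 mm above the foot's underside, on a foot plate 32 x 34 mm, 8 mm thick; this point is inside the post on its axis, 52 mm above the underside. x points along the shank towards the hook, z up. About 160 g
- rod_hook (a point): middle of the rod's hook, 105 mm along x from the post's axis and 26.5 mm to the +y side: the steel shank, 9 mm square, runs low along x at the height of the foot and ends in a cross arm 9 mm square, 62 mm long along y (from y = -4.5 to +57.5 mm of the shank's axis). Axes as rod_grip
- cup1_mid (a point): orange-capped white specimen cup, 58 mm across its cap, 53 mm tall; may be absent. The point is its centre, half-way up, z axis up its axis. The cap (58 mm across) is the top 16 mm, from 10 to 26 mm above this point; the body below is 52 mm across. Weighs about 60 g. Grasp the cap across
- cup2_mid (a point): orange-capped white specimen cup, 58 mm across its cap, 53 mm tall; may be absent. The point is its centre, half-way up, z axis up its axis. The cap (58 mm across) is the top 16 mm, from 10 to 26 mm above this point; the body below is 52 mm across. Weighs about 60 g. Grasp the cap across
- cup3_mid (a point): orange-capped white specimen cup, 58 mm across its cap, 53 mm tall; may be absent. The point is its centre, half-way up, z axis up its axis. The cap (58 mm across) is the top 16 mm, from 10 to 26 mm above this point; the body below is 52 mm across. Weighs about 60 g. Grasp the cap across
- dropper: brown dropper bottle, 33 mm across, 102 mm tall, a bystander; origin at the centre of its underside
- stamp: black and red date stamp, 32 x 44 x 92 mm, a bystander; origin at the centre of its underside
- bottle: white plastic bottle, 47 mm across, 110 mm tall, a bystander; origin at the centre of its underside
Things that resemble listed ones, but are neither listed nor needed, are in the scene too. Leave any purple look-alike of the part that bears cup1_mid alone.

How it is judged:
On the way, in this order (a step that is already met when the one before it is completed fails the run):
1. the logger has been drawn out past the opening of the guard shelf (y of logger_mid in the frame of guard_mouth above 0.01 m), for 0.1 s.
2. all the cups present stand in the chest and the logger lies in it, the stay still locked (x of cup1_mid in the frame of chest_floor between -0.085 and 0.085 m and y of cup1_mid in the frame of chest_floor between -0.105 and 0.105 m and z of each of cup1_mid, cup2_mid, cup3_mid, logger_mid in the frame of chest_floor below 0.036 m and angle between each of cup1_mid, cup2_mid, cup3_mid's own z axis and vertical below 0.3 rad and x of cup2_mid in the frame of chest_floor between -0.085 and 0.085 m and y of cup2_mid in the frame of chest_floor between -0.105 and 0.105 m and x of cup3_mid in the frame of chest_floor between -0.085 and 0.085 m and y of cup3_mid in the frame of chest_floor between -0.105 and 0.105 m and x of logger_mid in the frame of chest_floor between -0.085 and 0.085 m and y of logger_mid in the frame of chest_floor between -0.105 and 0.105 m and value of joint knee below 0.2 rad), for 0.2 s.
3. the stay is broken at its knee while the lid is still up (value of joint knee above 0.5 rad and value of joint lid below 0.7 rad), for 0.05 s.
At the end, for the whole second after the job is handed in: every cup present stands upright (within 0.3 rad) on the chest floor and the logger lies inside the chest, both below its rim; the lid is shut (joint at least 1.69 of 1.745 rad); the rod stands on its foot on the shelf or the desk (x of cup1_mid in the frame of chest_floor between -0.085 and 0.085 m and y of cup1_mid in the frame of chest_floor between -0.105 and 0.105 m and z of each of cup1_mid, cup2_mid, cup3_mid, logger_mid in the frame of chest_floor below 0.036 m and angle between each of cup1_mid, cup2_mid, cup3_mid's own z axis and vertical below 0.3 rad and x of cup2_mid in the frame of chest_floor between -0.085 and 0.085 m and y of cup2_mid in the frame of chest_floor between -0.105 and 0.105 m and x of cup3_mid in the frame of chest_floor between -0.085 and 0.085 m and y of cup3_mid in the frame of chest_floor between -0.105 and 0.105 m and x of logger_mid in the frame of chest_floor between -0.085 and 0.085 m and y of logger_mid in the frame of chest_floor between -0.105 and 0.105 m and value of joint lid above 1.69 rad and height (world z) of rod_grip below 0.112 m and angle between rod_grip's own z axis and vertical below 0.25 rad); the robot touches nothing.
It fails at once if the fingers touch the logger while it is still under the guard shelf (contact force between the fingers and logger above 0.3 N and y of logger_mid in the frame of guard_mouth between -0.172 and -0.01 m and z of logger_mid in the frame of guard_mouth below 0.045 m and x of logger_mid in the frame of guard_mouth between -0.062 and 0.062 m).
It fails at once if the lid is slammed (velocity of joint lid above 3.5 rad/s).
It fails at once if the dropper bottle is pushed away or knocked over (distance of dropper from where it was at the start of the episode above 0.03 m or angle between dropper's own z axis and vertical above 0.5 rad).
It fails at once if the date stamp is pushed away or knocked over (distance of stamp from where it was at the start of the episode above 0.03 m or angle between stamp's own z axis and vertical above 0.5 rad).
It fails at once if the white bottle is pushed away or knocked over (distance of bottle from where it was at the start of the episode above 0.03 m or angle between bottle's own z axis and vertical above 0.5 rad).
Of cup1, cup2, cup3 only 2 to 3 are there at a start; the rules pass over those that are not, and their reading is None.
At some moment in a run one of cup1, cup2, cup3 may be knocked a few centimetres aside while the robot is not near it.
It also fails if it takes over 192 s, if anything falls off the work surface, if the arm or the gripper's body presses on something with over 40 N, if the wrist force passes 120 N, or if a joint passes its speed limit or range.

## Working session

There is one attempt and no reset: what is moved stays moved. The work goes in short steps, Python scripts to look and compute and a shell command to move; the robot and the scene stay as the last step left them, time stands still between calls to the robot, and variables do not carry over. Pictures are saved under pics/ and viewed, at most 14 in all, crops included, and the job is handed in when it is done.

```bash
ls; mkdir -p pics; cat > h.py <<'E'
import numpy as np, cv2
from plant import robot
from scipy.spatial.transform import Rotation as R
def snap(n,save=None):
    st=robot.get_state(); s=robot.snapshot(n); s['st']=st
    if save: cv2.imwrite('pics/'+save,cv2.cvtColor(s['image'],cv2.COLOR_RGB2BGR))
    return s
def cam(s):
    if 'tool_from_camera' in s:
        T=np.eye(4);T[:3,:3]=R.from_quat(s['st']['tcp_rot']).as_matrix();T[:3,3]=s['st']['tcp_pos']
        T=T@np.array(s['tool_from_camera']);return T[:3,3],T[:3,:3]
    a=np.array(s['attitude']); 
    return np.array(s['origin']),(a if a.shape==(3,3) else R.from_quat(a).as_matrix())
def rays(s,uv):
    uv=np.atleast_2d(np.array(uv,float)); x=(uv[:,0]-s['cx'])/s['fx'];y=(uv[:,1]-s['cy'])/s['fy']
    if 'tool_from_camera' in s:
        r=np.hypot(x,y)+1e-12; d=np.stack([np.sin(r)*x/r,np.sin(r)*y/r,np.cos(r)],1)
    else: d=np.stack([x,y,np.ones_like(x)],1)
    return d
def onplane(s,uv,z):
    o,A=cam(s); d=rays(s,uv)@A.T; return o+d*((z-o[2])/d[:,2])[:,None]
def pts(s):
    o,A=cam(s); v,u=np.mgrid[0:420,0:560]; d=rays(s,np.stack([u.ravel(),v.ravel()],1))
    d=d/d[:,2:]*s['depth'].reshape(-1,1); return (o+d@A.T).reshape(420,560,3)
def st():
    s=robot.get_state(); print({k:np.round(s[k],4).tolist() for k in s if k not in('effort','joint_vel')})
E
python3 - <<'E'
from h import *
st(); print(robot.grip_point_offset, R.from_quat(robot.get_state()['tcp_rot']).as_matrix().round(3))
for n in ('scene','top','wrist'):
    s=snap(n,n+'0.png'); print(n,{k:np.round(np.array(v),3).tolist() for k,v in s.items() if k not in('image','depth','st')}, (s['depth']>0).mean())
E
```

```text
pics
{'time': 0.0, 'q': [1.0075, 0.4942, 1.3462, -0.0, 1.3025, -0.0955], 'tcp_pos': [0.2816, 0.5575, 0.2133], 'tcp_rot': [0.2318, 0.9728, -0.0006, -0.0002], 'force': [-0.6406, -1.0359, 0.4914], 'wrist_torque': [0.0083, 0.0401, 0.0247], 'grasp_force': 0.0, 'grip_width': 0.0912}
0.0188 [[-0.893  0.451 -0.001]
 [ 0.451  0.893 -0.001]
 [ 0.    -0.001 -1.   ]]
scene {'fx': 399.311, 'fy': 399.311, 'cx': 279.803, 'cy': 213.215, 'origin': [-0.052, -0.267, 0.901], 'attitude': [0.831, -0.393, 0.176, -0.353]} 0.9961734693877551
top {'fx': 502.674, 'fy': 502.674, 'cx': 280.638, 'cy': 202.025, 'origin': [0.383, 0.212, 1.751], 'attitude': [0.71, -0.702, 0.035, -0.044]} 0.9960246598639456
wrist {'fx': 325.192, 'fy': 325.192, 'cx': 281.728, 'cy': 205.792, 'tool_from_camera': [[0.0, -0.955, -0.296, 0.084], [1.0, 0.0, 0.0, 0.0], [-0.0, -0.296, 0.955, -0.171], [0.0, 0.0, 0.0, 1.0]]} 0.9958971088435374
```

View pics/top0.png

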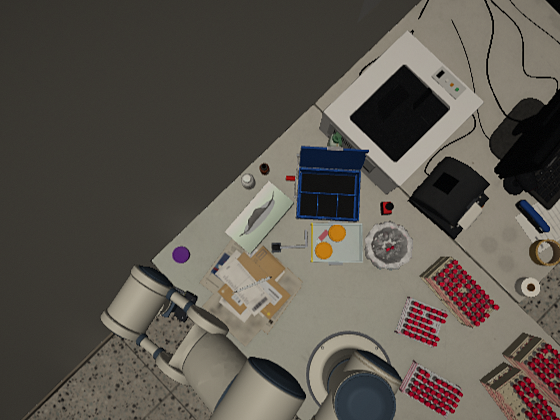

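View pics/scene0.png

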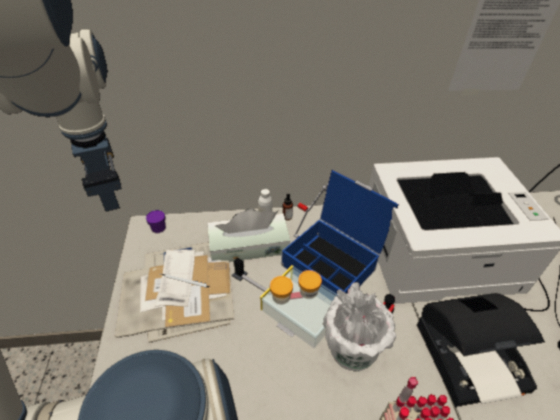

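The top view shows the chest around (330,185), the shelf with two orange cups at (337,233) and (323,250), the rod post at (275,247) with its hook at (305,240), and the purple decoy at (181,254). The stamp is at (387,208), and the bottle and dropper are at (247,181) and (265,169).

```bash
python3 - <<'E'
from h import *
s=snap('top'); im=cv2.cvtColor(s['image'],cv2.COLOR_RGB2BGR)
c=cv2.resize(im[135:285,225:415],None,fx=4,fy=4,interpolation=cv2.INTER_CUBIC); cv2.imwrite('pics/crop.png',c)
P=pts(s)
for n,(u,v) in dict(cupA=(337,233),cupB=(323,250),post=(275,247),stamp=(387,208),bottle=(247,181),drop=(265,169),chestfl=(330,206),basket=(388,245),lidtop=(335,150),tissue=(258,215),pad=(290,178),paper=(250,280)).items(): print(n,P[v,u].round(3))
hsv=cv2.cvtColor(im,cv2.COLOR_BGR2HSV)
m=cv2.inRange(hsv,(8,150,120),(22,255,255)); n,l,stt,ce=cv2.connectedComponentsWithStats(m)
for i in range(1,n):
  if stt[i,4]>30: print('orange',stt[i],ce[i].round(1),onplane(s,ce[i],0.103).round(4))
E
```

```text
cupA [0.469 0.047 0.098]
cupB [0.413 0.093 0.104]
post [0.422 0.25  0.072]
stamp [ 0.554 -0.12   0.085]
bottle [0.638 0.345 0.106]
drop [0.684 0.287 0.075]
chestfl [0.568 0.062 0.006]
basket [ 0.433 -0.129  0.052]
lidtop [0.715 0.067 0.24 ]
tissue [0.528 0.308 0.078]
pad [0.644 0.203 0.139]
paper [0.31  0.335 0.03 ]
orange [328 225  18  17 228] [336.7 232.6] [[0.4703 0.0485 0.103 ]]
orange [315 242  18  17 231] [323.2 250.1] [[0.4127 0.0923 0.103 ]]
```

View pics/crop.png

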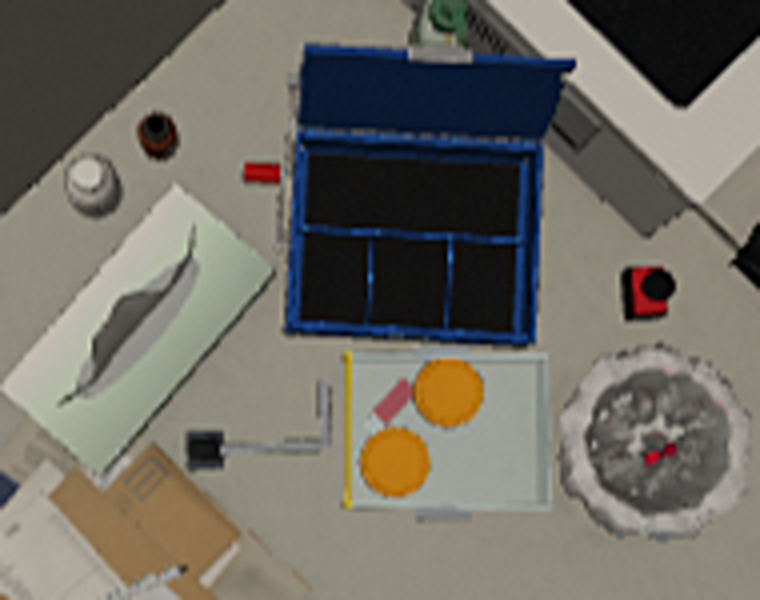

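The crop shows the shelf mouth (yellow frame) at crop x≈347. The logger lies diagonally at crop (390,404), and the rod's cross arm points towards the chest. The red pad is at crop (262,173). Next I go above the area for a close look.

```bash
cat >> h.py <<'E'
def go(x,y,z,yaw=None,cur=None):
    """print shift (mm) & turn in tool axes from the present pose; tool down, closing axis at yaw deg"""
    s=robot.get_state(); A=R.from_quat(s['tcp_rot']); p=np.array(s['tcp_pos'])
    d=A.inv().apply(np.array([x,y,z])-p)*1000
    t=0
    if yaw is not None:
        c=np.cos(np.radians(yaw));q=np.sin(np.radians(yaw))
        t=(A.inv()*R.from_matrix([[-q,c,0],[c,q,0],[0,0,-1]])).as_rotvec()
    print('go',d.round(1),np.round(t,3),'n>=',round(max(np.linalg.norm(d)/41.7,np.degrees(np.linalg.norm(t))/7.16),1))
E
python3 -m handwheel '[[[-365,-306,-87,0,0,0,1],[-365,-306,-87,0,0,0,1],[-365,-306,-87,0,0,0,1],[-365,-306,-87,0,0,0,1],[-365,-306,-87,0,0,0,1],[-365,-306,-87,0,0,0,1],[-365,-306,-87,0,0,0,1],[-365,-306,-87,0,0,0,1],[-365,-306,-87,0,0,0,1],[-365,-306,-87,0,0,0,1],[-365,-306,-87,0,0,0,1],[-365,-306,-87,0,0,0,1]]]'
python3 - <<'E'
from h import *
st(); s=snap('wrist','w1.png')
E
```

```text
time: 1.2
tcp_pos: [0.4708, 0.1169, 0.3017]
tcp_rot: [0.232, 0.973, -0.0, 0.001]
force: [0.3, 1.3, 0.0]
grip_width: 0.0912
grasp_force: 0.0
{'time': 1.2, 'q': [0.1208, 0.2102, 1.5436, -0.0007, 1.3867, -0.9807], 'tcp_pos': [0.4708, 0.1169, 0.3017], 'tcp_rot': [0.2325, 0.9726, -0.0001, 0.0006], 'force': [0.3479, 1.2828, 0.0251], 'wrist_torque': [-0.0243, 0.0181, 0.0678], 'grasp_force': 0.0, 'grip_width': 0.0912}
```

View pics/w1.png

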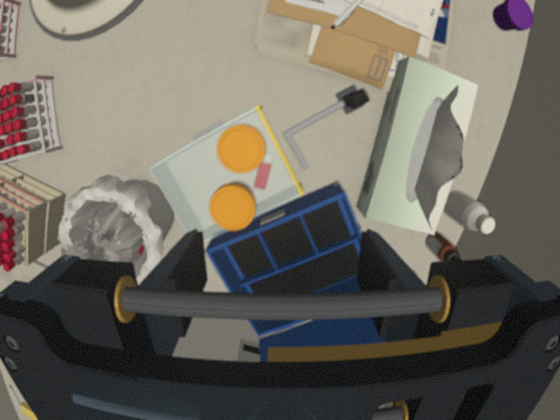

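The wrist view shows the cups at (241,148) and (233,206), the logger at (263,176) and the shelf's yellow edge from (262,106) to (302,192). The chest front rim runs from (208,242) to (338,183), and the rod post is at (352,97) with its arm ending at (304,166).

```bash
python3 - <<'E'
from h import *
s=snap('wrist'); im=s['image']; hsv=cv2.cvtColor(im,cv2.COLOR_RGB2HSV)
def blobs(lo,hi,z,name,mn=30):
  m=cv2.inRange(hsv,lo,hi); n,l,q,ce=cv2.connectedComponentsWithStats(m)
  for i in range(1,n):
    if q[i,4]>mn:
      v,u=np.nonzero(l==i); p=onplane(s,np.stack([u,v],1),z)[:,:2]
      r=cv2.minAreaRect((p*1e4).astype(np.float32)); print(name,q[i].tolist(),p.mean(0).round(4),np.round(r[0],0)/1e4,np.round(r[1],0)/10,round(r[2],1))
blobs((8,150,110),(20,255,255),.103,'orange')
blobs((24,120,120),(32,255,255),.055,'yellow')
blobs((165,70,90),(180,255,255),.008,'red')
blobs((0,70,90),(5,255,255),.008,'red')
pt=lambda n,uv,z: print(n,onplane(s,uv,z).round(4).tolist())
pt('yellow ends',[(262,106),(302,192)],.06); pt('shelf corners',[(150,168)],.06)
pt('chest front rim',[(208,242),(338,183)],.066)
pt('hook: tip,corner(shank end)',[(304,166),(288,133)],.0045)
pt('post top',[(352,97)],.066); P=pts(s); print('post',P[97,352].round(3))
print('tissue max',P[60:220,400:470].reshape(-1,3).max(0).round(3), 'corner',P[68,402].round(3),P[205,362].round(3))
E
```

```text
orange [220, 121, 47, 48, 1760] [0.4146 0.0951] [0.4146 0.0947] [53.3 54.5] 62.5
orange [212, 180, 46, 47, 1654] [0.4716 0.0524] [0.4715 0.0519] [54.  58.2] 48.5
orange [115, 306, 10, 16, 41] [ 0.5419 -0.2016] [ 0.5414 -0.2016] [ 8.9 28.5] 73.1
yellow [258, 102, 48, 91, 278] [0.4431 0.1307] [0.4437 0.1309] [  4.5 131.9] 89.9
yellow [22, 402, 16, 18, 103] [ 0.7468 -0.8879] [ 0.7454 -0.8792] [54.6 88. ] 36.6
red [0, 81, 27, 53, 853] [ 0.1335 -0.2699] [ 0.1304 -0.2687] [81.4 90.9] 66.4
red [7, 130, 21, 13, 177] [ 0.1862 -0.2847] [ 0.1866 -0.2841] [60.3 18.6] 70.6
red [0, 138, 6, 8, 32] [ 0.1705 -0.3279] [ 0.1722 -0.327 ] [16.5 13.6] 57.1
red [0, 143, 30, 15, 242] [ 0.2039 -0.3058] [ 0.2025 -0.3064] [92.5 18.2] 68.8
red [0, 210, 16, 60, 675] [ 0.3345 -0.4656] [ 0.3366 -0.4653] [ 51.3 143.8] 39.8
red [139, 244, 6, 10, 31] [ 0.4859 -0.1565] [ 0.4858 -0.1565] [ 7.  17.8] 29.1
red [256, 160, 17, 26, 264] [0.4691 0.088 ] [0.469  0.0878] [16. 38.] 48.1
red [413, 268, 7, 10, 37] [0.7389 0.2409] [0.7399 0.2407] [21.6  7.2] 10.0
yellow ends [[0.3842, 0.1324, 0.06], [0.5071, 0.1275, 0.06]]
shelf corners [[0.3826, -0.0403, 0.06]]
chest front rim [[0.5108, -0.0191, 0.066], [0.5157, 0.175, 0.066]]
hook: tip,corner(shank end) [[0.4878, 0.1439, 0.0045], [0.4341, 0.1447, 0.0045]]
post top [[0.4233, 0.2384, 0.066]]
post [0.424 0.239 0.062]
tissue max [0.688 0.462 0.473] corner [0.417 0.327 0.041] [0.572 0.196 0.03 ]
```

```bash
python3 - <<'E'
from h import *
go(.471,.051,.15);go(.471,.051,.076)
s=snap('top'); print(onplane(s,[(296.25,218.25),(358.75,220.75),(300.75,168.75),(360.75,170.75)],.066).round(4))
P=pts(s); sub=P[130:215,285:375].reshape(-1,3)
m=(abs(sub[:,2]-.066)<.006)&(sub[:,0]>.48)&(sub[:,0]<.72)
print(cv2.minAreaRect((sub[m,:2]*1000).astype(np.float32)),m.sum())
E
```

```text
go [-29.4 -58.9 151.7] 0 n>= 4.0
go [-29.3 -58.9 225.7] 0 n>= 5.6
[[ 0.5189  0.1803  0.066 ]
 [ 0.5126 -0.0293  0.066 ]
 [ 0.6876  0.1662  0.066 ]
 [ 0.6825 -0.0372  0.066 ]]
((651.250244140625, 82.3466567993164), (136.04444885253906, 320.4375915527344), 15.840250968933105) 266
```

```bash
python3 -m handwheel '[[[-29,-59,150,0,0,0,1],[-29,-59,150,0,0,0,1],[-29,-59,150,0,0,0,1],[-29,-59,150,0,0,0,1],[-29,-59,225,0,0,0,1],[-29,-59,225,0,0,0,1],[-29,-59,225,0,0,0,1],[-29,-59,225,0,0,0,-0.3],[-29,-59,225,0,0,0,-0.3],[-29,-59,225,0,0,0,-0.3],[-29,-59,225,0,0,0,-0.3],[-29,-59,225,0,0,0,-0.3]]]' 15
python3 -m handwheel '[[[0,0,0,0,0,0,-0.3],[0,0,0,0,0,0,-0.3],[0,0,0,0,0,0,-0.3],[0,0,-40,0,0,0,-0.3],[0,0,-80,0,0,0,-0.3],[0,0,-100,0,0,0,-0.3],[0,0,-100,0,0,0,-0.3]]]'
python3 - <<'E'
from h import *
go(.567,.005,.15,0)
E
```

```text
time: 2.35
tcp_pos: [0.4697, 0.0546, 0.0773]
tcp_rot: [0.232, 0.973, 0.0, 0.001]
force: [-0.4, -0.8, 1.1]
grip_width: 0.0609
grasp_force: 0.4
time: 2.93
tcp_pos: [0.4712, 0.0545, 0.1804]
tcp_rot: [0.232, 0.973, 0.001, 0.004]
force: [0.4, 0.8, -0.7]
grip_width: 0.0564
grasp_force: 15.0
go [-107.6   -1.    31.2] [0.007 0.004 1.103] n>= 8.8
```

```bash
python3 -m handwheel '[[[-20,0,0,0,0,0.12,-0.3],[-40,0,0,0,0,0.24,-0.3],[-60,0,0,0,0,0.36,-0.3],[-75,0,0,0,0,0.48,-0.3],[-90,0,0,0,0,0.6,-0.3],[-107,-1,0,0,0,0.72,-0.3],[-107,-1,0,0,0,0.84,-0.3],[-107,-1,0,0,0,0.96,-0.3],[-107,-1,0,0,0,1.08,-0.3],[-107,-1,0,0,0,1.13,-0.3],[-107,-1,0,0,0,1.13,-0.3]]]'
python3 - <<'E'
from h import *
s=snap('wrist','w2.png'); st()
E
```

```text
time: 3.85
tcp_pos: [0.5636, 0.0053, 0.1755]
tcp_rot: [0.718, 0.696, -0.0, -0.0]
force: [-0.6, 0.9, -1.2]
grip_width: 0.0567
grasp_force: 15.0
{'time': 3.9, 'q': [-0.0966, 0.4492, 1.5467, 0.0, 1.1463, -0.0707], 'tcp_pos': [0.5637, 0.0053, 0.1756], 'tcp_rot': [0.7162, 0.6979, -0.0002, -0.0002], 'force': [0.2841, 0.4384, -1.4018], 'wrist_torque': [-0.0828, 0.0173, -0.0066], 'grasp_force': 15.0005, 'grip_width': 0.0562}
```

View pics/w2.png

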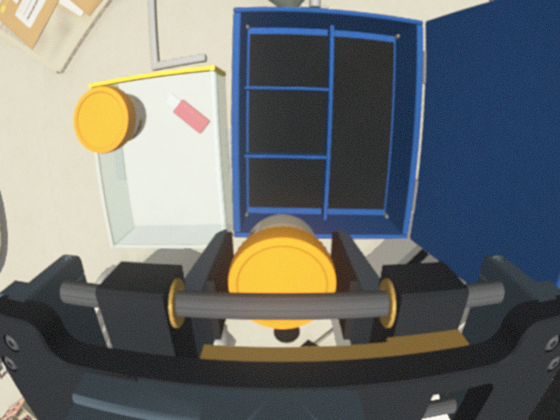

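The rim corners are at about (235,10), (423,20), (408,237) and (232,238). The dividers are at v≈88 and 156, with the long one at u≈330. The logger is at (188,115) and cup B at (104,118).

```bash
python3 - <<'E'
from h import *
s=snap('wrist')
print(onplane(s,[(235,10),(423,20),(408,237),(232,238)],.066).round(4))
print('dividers', onplane(s,[(247,88),(329,89),(248,156),(328,157),(331,27),(326,218)],.026).round(4))
print('floor corners', onplane(s,[(249,30),(396,37),(386,212),(249,210)],.006).round(4))
print('log',onplane(s,[(172,97),(188,115),(206,128)],.006).round(4))
go(.567,.005,.06,-2.5)
E
```

```text
[[ 0.5282  0.1794  0.066 ]
 [ 0.6956  0.1755  0.066 ]
 [ 0.687  -0.032   0.066 ]
 [ 0.516  -0.0273  0.066 ]]
dividers [[ 0.5327  0.1111  0.026 ]
 [ 0.6122  0.1085  0.026 ]
 [ 0.531   0.0436  0.026 ]
 [ 0.6108  0.0407  0.026 ]
 [ 0.6159  0.1717  0.026 ]
 [ 0.6094 -0.0237  0.026 ]]
floor corners [[ 0.5343  0.1748  0.006 ]
 [ 0.6898  0.1701  0.006 ]
 [ 0.6818 -0.0257  0.006 ]
 [ 0.5269 -0.0192  0.006 ]]
log [[0.4493 0.1091 0.006 ]
 [0.4663 0.0881 0.006 ]
 [0.4853 0.0728 0.006 ]]
go [ -0.2   3.3 115.7] [-0.    -0.     0.019] n>= 2.8
```

```bash
python3 -m handwheel '[[[3,11,0,0,0,0.02,-0.3],[3,11,30,0,0,0.02,-0.3],[3,11,60,0,0,0.02,-0.3],[3,11,75,0,0,0.02,-0.3],[3,11,80,0,0,0.02,-0.3],[3,11,80,0,0,0.02,-0.3]]]'
python3 - <<'E'
from h import *
go(.575,.008,.034,-2.3); print(robot.get_state()['force'])
E
```

```text
time: 4.45
tcp_pos: [0.5743, 0.008, 0.0949]
tcp_rot: [0.723, 0.691, -0.001, -0.001]
force: [-0.7, 0.2, -0.3]
grip_width: 0.0563
grasp_force: 15.0
go [-0.   0.8 60.9] [-0.002 -0.    -0.005] n>= 1.5
[-0.68218986  0.17660097 -0.3132848 ]
```

```bash
python3 -m handwheel '[[[0,1,25,0,0,0,-0.3],[0,1,45,0,0,0,-0.3],[0,1,55,0,0,0,-0.3],[0,1,60,0,0,0,-0.3],[0,1,60,0,0,0,-0.3],[0,1,60,0,0,0,-0.3]]]'
python3 -m handwheel '[[[0,0,0,0,0,0,0.45],[0,0,0,0,0,0,0.45],[0,0,0,0,0,0,0.45],[0,0,0,0,0,0,0.45]]]'
python3 -m handwheel '[[[0,0,-25,0,0,0,0.45],[0,0,-60,0,0,0,0.45],[0,0,-100,0,0,0,0.45],[0,0,-130,0,0,0,1],[0,0,-130,0,0,0,1]]]'
python3 - <<'E'
from h import *
s=snap('wrist','w3.png'); hsv=cv2.cvtColor(s['image'],cv2.COLOR_RGB2HSV)
m=cv2.inRange(hsv,(8,150,110),(20,255,255)); n,l,q,ce=cv2.connectedComponentsWithStats(m)
for i in range(1,n):
  if q[i,4]>400: print(q[i],ce[i].round(1),[onplane(s,ce[i],z).round(4)[0,:2] for z in(.059,.103)])
go(.4137,.0937,.16,52);go(.4137,.0937,.076,52)
E
```

```text
time: 4.95
tcp_pos: [0.5765, 0.0079, 0.0368]
tcp_rot: [0.723, 0.69, 0.0, 0.0]
force: [0.3, 2.3, -1.5]
grip_width: 0.0562
grasp_force: 15.0
time: 5.28
tcp_pos: [0.5764, 0.0078, 0.0364]
tcp_rot: [0.724, 0.69, 0.0, 0.0]
force: [0.2, -0.3, -0.3]
grip_width: 0.0661
grasp_force: 0.0
time: 5.7
tcp_pos: [0.579, 0.0077, 0.1722]
tcp_rot: [0.723, 0.69, 0.003, 0.003]
force: [1.5, -0.5, 0.9]
grip_width: 0.0765
grasp_force: 0.0
go [  78.2 -168.1    8.3] [ 0.006  0.003 -0.955] n>= 7.6
go [  78.2 -168.6   92.3] [ 0.006  0.003 -0.955] n>= 7.6
```

View pics/w3.png

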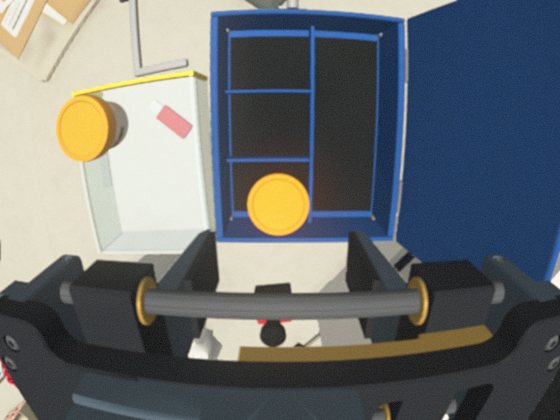

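The cup stands in the right cell at (278,204). Cup B is still on the shelf.

```bash
python3 -m handwheel '[[[16,-34,0,0,0,0,1],[32,-68,0,0,0,0,1],[48,-102,0,0,0,0,1],[64,-136,0,0,0,0,1],[78,-168,8,0,0,0,1],[78,-168,8,0,0,0,1],[78,-168,8,0,0,0,1]]]'
python3 - <<'E'
from h import *
s=snap('wrist'); hsv=cv2.cvtColor(s['image'],cv2.COLOR_RGB2HSV)
m=cv2.inRange(hsv,(8,150,110),(26,255,255)); n,l,q,ce=cv2.connectedComponentsWithStats(m)
for i in range(1,n):
  if q[i,4]>300: print(q[i],ce[i].round(1),[onplane(s,ce[i],z).round(4)[0,:2] for z in(.059,.103)])
go(.4137,.0937,.076)
E
```

```text
time: 6.33
tcp_pos: [0.4097, 0.0943, 0.1573]
tcp_rot: [0.723, 0.691, -0.001, -0.001]
force: [0.3, -0.1, -0.9]
grip_width: 0.0913
grasp_force: 0.0
[244 155 151  15 775] [319.8 164.2] [array([0.4432, 0.1309]), array([0.4384, 0.1387])]
[ 253  184   74   75 4303] [289.3 221.8] [array([0.4156, 0.0807]), array([0.4153, 0.0968])]
go [-0.1  2.3 81.6] 0 n>= 2.0
```

```bash
python3 -m handwheel '[[[1,3,30,0,0,0,1],[1,3,65,0,0,0,1],[1,3,81,0,0,0,1],[1,3,81,0,0,0,1],[1,3,81,0,0,0,-0.3],[1,3,81,0,0,0,-0.3],[1,3,81,0,0,0,-0.3],[1,3,81,0,0,0,-0.3],[1,3,81,0,0,0,-0.3],[1,3,81,0,0,0,-0.3],[1,3,81,0,0,0,-0.3],[1,3,81,0,0,0,-0.3]]]' 15
python3 -m handwheel '[[[0,0,-40,0,0,0,-0.3],[0,0,-80,0,0,0,-0.3],[0,0,-90,0,0,0,-0.3],[0,0,-90,0,0,0,-0.3]]]'
python3 - <<'E'
from h import *
go(.578,.0745,.165,-2.3)
E
```

```text
time: 7.38
tcp_pos: [0.4154, 0.0947, 0.0775]
tcp_rot: [0.724, 0.69, 0.0, 0.0]
force: [-1.4, 0.3, 10.3]
grip_width: 0.0564
grasp_force: 15.0
time: 7.72
tcp_pos: [0.4166, 0.0948, 0.1698]
tcp_rot: [0.723, 0.69, 0.002, 0.002]
force: [0.7, -0.1, -0.1]
grip_width: 0.0565
grasp_force: 15.0
go [-12.7 162.1   5.7] [ 0.006 -0.001 -0.007] n>= 3.9
```

```bash
python3 -m handwheel '[[[-4,40,0,0,0,0,-0.3],[-8,80,0,0,0,0,-0.3],[-11,120,0,0,0,0,-0.3],[-13,150,0,0,0,0,-0.3],[-13,160,20,0,0,0,-0.3],[-13,160,55,0,0,0,-0.3],[-13,160,80,0,0,0,-0.3],[-13,160,80,0,0,0,-0.3]]]'
python3 - <<'E'
from h import *
go(.577,.0745,.036,-2.3)
E
```

```text
time: 8.38
tcp_pos: [0.5707, 0.0739, 0.0814]
tcp_rot: [0.724, 0.69, -0.003, -0.003]
force: [-2.1, -0.7, -1.2]
grip_width: 0.0557
grasp_force: 15.0
go [ 0.9  6.7 45.3] [-0.009  0.001 -0.007] n>= 1.1
```

```bash
python3 -m handwheel '[[[0,3,0,0,0,0,-0.3],[0,3,20,0,0,0,-0.3],[0,3,35,0,0,0,-0.3],[0,3,45,0,0,0,-0.3],[0,3,46,0,0,0,-0.3],[0,3,46,0,0,0,-0.3],[0,3,46,0,0,0,-0.3]]]'
python3 -m handwheel '[[[0,0,0,0,0,0,0.45],[0,0,0,0,0,0,0.45],[0,0,0,0,0,0,0.45],[0,0,0,0,0,0,0.45],[0,0,-30,0,0,0,0.45],[0,0,-65,0,0,0,0.45],[0,0,-100,0,0,0,0.45],[0,0,-140,0,0,0,0.45],[40,0,-160,0,0,0,0.45],[40,0,-160,0,0,0,0.45]]]'
python3 - <<'E'
from h import *
s=snap('wrist','w4.png'); st()
go(.423,.24,.165,0)
E
```

```text
time: 8.97
tcp_pos: [0.5779, 0.074, 0.0421]
tcp_rot: [0.723, 0.69, 0.001, 0.001]
force: [0.3, -1.2, -1.2]
grip_width: 0.0564
grasp_force: 15.0
time: 9.8
tcp_pos: [0.5813, 0.1174, 0.2059]
tcp_rot: [0.723, 0.69, 0.004, 0.002]
force: [-0.7, 0.4, 0.1]
grip_width: 0.0661
grasp_force: 0.0
{'time': 9.85, 'q': [0.0966, 0.4543, 1.4478, 0.0007, 1.2345, 0.1416], 'tcp_pos': [0.5803, 0.1163, 0.2037], 'tcp_rot': [0.7229, 0.6909, 0.0022, 0.0013], 'force': [-0.3346, -0.2443, 0.5413], 'wrist_torque': [-0.0987, 0.0396, -0.0165], 'grasp_force': 0.0, 'grip_width': 0.0662}
go [ 116.4 -162.9   38. ] [ 0.005 -0.001 -0.045] n>= 4.9
```

View pics/w4.png

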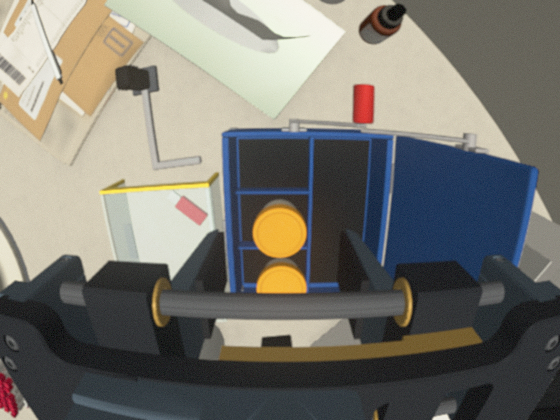

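Both cups stand in the chest at (279,230) and (282,275). The rod's post top is at (131,78), its shank runs from (148,95) to (155,163), and the arm tip is at (199,160). The logger is at (190,207) and the pad at (364,104).

```bash
python3 - <<'E'
from h import *
s=snap('wrist'); hsv=cv2.cvtColor(s['image'],cv2.COLOR_RGB2HSV)
pt=lambda n,uv,z: print(n,onplane(s,uv,z).round(4).tolist())
pt('post top',[(131,78)],.066); pt('shank pts, corner, tip',[(148,100),(156,163),(199,160)],.009)
P=pts(s)
reg=P[60:100,112:162].reshape(-1,3); t=reg[(reg[:,2]>.058)&(reg[:,2]<.075)]; print('post depth',len(t),t[:,:2].mean(0).round(4),t[:,:2].min(0).round(4),t[:,:2].max(0).round(4),t[:,2].mean())
m=cv2.inRange(hsv,(165,60,80),(180,255,255))[190:225,170:212]; v,u=np.nonzero(m); p=onplane(s,np.stack([u+170,v+190],1),.008)[:,:2]; r=cv2.minAreaRect((p*1e4).astype(np.float32));print('log',p.mean(0).round(4),r)
T=P[0:120,100:345].reshape(-1,3); T=T[(T[:,1]>.2)&(T[:,1]<.4)&(T[:,0]<.6)&(T[:,2]>.075)]; print('tissue', [(T[(T[:,0]<x)][:,2].max().round(3),T[(T[:,0]<x)][:,1].min().round(3)) for x in (.44,.48,.52,.56,.6) if (T[:,0]<x).any()])
E
```

```text
post top [[0.4367, 0.2457, 0.066]]
shank pts, corner, tip [[0.4302, 0.2244, 0.009], [0.4327, 0.1486, 0.009], [0.4869, 0.1481, 0.009]]
post depth 389 [0.428  0.2503] [0.4172 0.2383] [0.4365 0.263 ] 0.06427515034807443
log [0.4725 0.0875] ((4713.4072265625, 889.111328125), (152.65072631835938, 327.8609924316406), 43.53128433227539)
tissue [(np.float64(0.136), np.float64(0.276)), (np.float64(0.374), np.float64(0.201))]
```

```bash
python3 - <<'E'
from h import *
go(.428,.250,.13,1);go(.428,.250,.034,1)
E
```

```text
go [ 128.  -157.4   71.6] [ 0.002 -0.    -0.063] n>= 5.2
go [ 127.9 -157.6  167.6] [ 0.002 -0.    -0.063] n>= 6.3
```

```bash
python3 -m handwheel '[[[25,-30,0,0,0,-0.063,0.2],[50,-62,10,0,0,-0.063,0.2],[75,-93,20,0,0,-0.063,0.2],[100,-124,40,0,0,-0.063,0.2],[128,-157,60,0,0,-0.063,0.2],[128,-157,70,0,0,-0.063,0.2],[128,-157,70,0,0,-0.063,0.2],[128,-157,70,0,0,-0.063,0.2]]]'
python3 - <<'E'
from h import *
s=snap('wrist'); P=pts(s)
reg=P.reshape(-1,3); t=reg[(reg[:,2]>.058)&(reg[:,2]<.075)&(abs(reg[:,0]-.428)<.03)&(abs(reg[:,1]-.25)<.03)]; print('post depth',len(t),t[:,:2].mean(0).round(4),t[:,:2].min(0).round(4),t[:,:2].max(0).round(4))
go(.428,.250,.034,1); cv2.imwrite('pics/w5.png',s['image'][:,:,::-1])
E
```

```text
time: 10.57
tcp_pos: [0.4276, 0.2485, 0.13]
tcp_rot: [0.701, 0.713, -0.001, -0.0]
force: [-0.0, 0.1, 0.4]
grip_width: 0.0547
grasp_force: 0.0
post depth 710 [0.4255 0.2532] [0.4158 0.2392] [0.435  0.2641]
go [ 1.6 -0.7 96.8] [-0.001  0.001 -0.001] n>= 2.3
```

```bash
python3 -m handwheel '[[[3,-2,30,0,0,0,0.2],[3,-2,65,0,0,0,0.2],[3,-2,90,0,0,0,0.2],[3,-2,97,0,0,0,0.2],[3,-2,97,0,0,0,0.2],[3,-2,97,0,0,0,-0.9],[3,-2,97,0,0,0,-0.9],[3,-2,97,0,0,0,-0.9],[3,-2,97,0,0,0,-0.9],[3,-2,97,0,0,0,-0.9],[3,-2,97,0,0,0,-0.9],[3,-2,97,0,0,0,-0.9]]]' 40
python3 -m handwheel '[[[0,0,-8,0,0,0,-0.9],[0,0,-16,0,0,0,-0.9],[0,0,-18,0,0,0,-0.9],[0,0,-18,0,0,0,-0.9]]]'
python3 - <<'E'
from h import *
s=snap('top','top6.png'); im=cv2.cvtColor(s['image'],cv2.COLOR_RGB2BGR); st()
s=snap('wrist','w6.png')
E
```

```text
time: 11.62
tcp_pos: [0.4263, 0.2522, 0.0344]
tcp_rot: [0.701, 0.713, 0.0, 0.0]
force: [-1.5, -0.8, 9.8]
grip_width: 0.0178
grasp_force: 40.0
time: 11.95
tcp_pos: [0.4266, 0.2523, 0.0528]
tcp_rot: [0.701, 0.713, 0.001, 0.0]
force: [-0.0, -0.3, -1.5]
grip_width: 0.0173
grasp_force: 40.0
{'time': 12.0, 'q': [0.4136, 0.551, 1.8315, 0.0, 0.7581, 0.3976], 'tcp_pos': [0.4264, 0.2523, 0.0524], 'tcp_rot': [0.7014, 0.7128, 0.0004, 0.0002], 'force': [0.7177, -0.2785, -1.5421], 'wrist_torque': [-0.0117, 0.0315, -0.0144], 'grasp_force': 39.9987, 'grip_width': 0.0182}
```

View pics/w6.png

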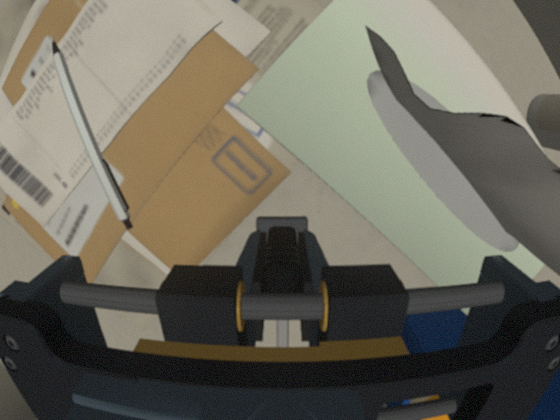

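```bash
python3 -m handwheel '[[[-20,3,0,0,0,0,-0.9],[-40,3,0,0,0,0,-0.9],[-60,3,0,0,0,0,-0.9],[-80,3,0,0,0,0,-0.9],[-94,3,0,0,0,0,-0.9],[-94,3,0,0,0,0,-0.9],[-94,3,8,0,0,0,-0.9],[-94,3,16,0,0,0,-0.9],[-94,3,17,0,0,0,-0.9],[-94,3,17,0,0,0,-0.9]]]'
python3 - <<'E'
from h import *
st()
s=snap('scene'); im=cv2.cvtColor(s['image'],cv2.COLOR_RGB2BGR)
a=cv2.resize(im[210:350,210:350],None,fx=4,fy=4,interpolation=cv2.INTER_CUBIC); cv2.imwrite('pics/s7.png',a)
E
```

```text
time: 12.88
tcp_pos: [0.4306, 0.1588, 0.0341]
tcp_rot: [0.701, 0.713, -0.0, -0.0]
force: [0.7, -0.6, 0.1]
grip_width: 0.0177
grasp_force: 40.0
{'time': 12.8833, 'q': [0.2231, 0.5558, 1.9318, -0.0001, 0.6543, 0.2062], 'tcp_pos': [0.4306, 0.1588, 0.0341], 'tcp_rot': [0.7011, 0.7131, -0.0001, -0.0], 'force': [0.6881, -0.6469, 0.1206], 'wrist_torque': [-0.1925, -0.0818, -0.0501], 'grasp_force': 39.9999, 'grip_width': 0.0177}
```

View pics/s7.png

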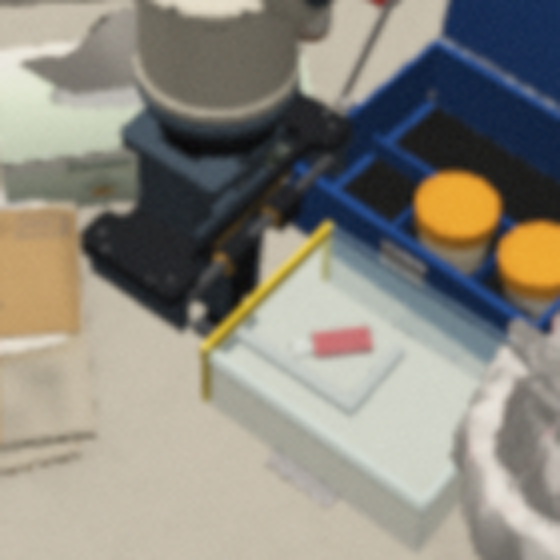

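The hook's arm lies behind the logger, from (345,405) to (400,350) in the crop. I pull it out slowly.

```bash
python3 -m handwheel '[[[8,0,0,0,0,0,-0.9],[16,0,0,0,0,0,-0.9],[24,0,0,0,0,0,-0.9],[32,0,0,0,0,0,-0.9],[40,0,0,0,0,0,-0.9],[48,0,0,0,0,0,-0.9],[56,0,0,0,0,0,-0.9],[64,0,0,0,0,0,-0.9],[72,0,0,0,0,0,-0.9],[80,0,0,0,0,0,-0.9],[80,0,0,0,0,0,-0.9]]]'
python3 - <<'E'
from h import *
s=snap('scene'); im=cv2.cvtColor(s['image'],cv2.COLOR_RGB2BGR)
a=cv2.resize(im[210:330,200:320],None,fx=4,fy=4,interpolation=cv2.INTER_CUBIC); cv2.imwrite('pics/s8.png',a)
hsv=cv2.cvtColor(im,cv2.COLOR_BGR2HSV); m=cv2.inRange(hsv,(168,90,90),(180,255,255))[230:330,220:320]; v,u=np.nonzero(m); print(len(u)); print(onplane(s,[u.mean()+220,v.mean()+230],.008))
t=snap('top'); hsv=cv2.cvtColor(t['image'],cv2.COLOR_RGB2HSV); m=cv2.inRange(hsv,(165,80,80),(180,255,255))[220:265,290:350]; v,u=np.nonzero(m); print(len(u)); print(onplane(t,[u.mean()+290,v.mean()+220],.008) if len(u) else 0)
E
```

```text
time: 13.85
tcp_pos: [0.4296, 0.2396, 0.035]
tcp_rot: [0.701, 0.713, 0.0, 0.0]
force: [-0.5, -0.1, -2.2]
grip_width: 0.0178
grasp_force: 40.0
7
[[0.45706997 0.16176729 0.008     ]]
2
[[0.47445397 0.14159803 0.008     ]]
```

View pics/s8.png

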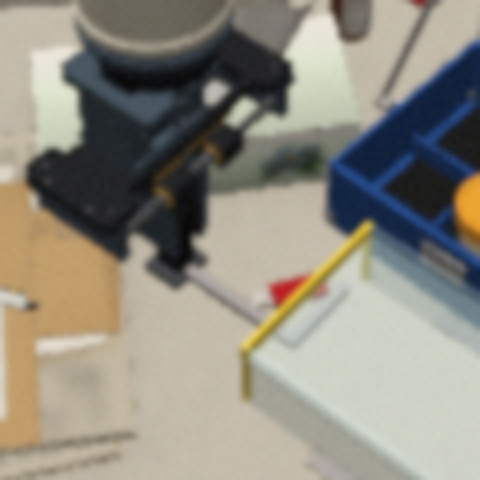

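The logger is at crop (298,290), half out through the mouth and held by the arm. It needs about 18 mm more.

```bash
python3 -m handwheel '[[[6,0,0,0,0,0,-0.9],[12,0,0,0,0,0,-0.9],[18,0,0,0,0,0,-0.9],[20,0,0,0,0,0,-0.9],[20,0,0,0,0,0,-0.9],[20,0,0,0,0,0,-0.9]]]'
python3 - <<'E'
from h import *
s=snap('scene'); im=cv2.cvtColor(s['image'],cv2.COLOR_RGB2BGR)
a=cv2.resize(im[210:330,200:320],None,fx=4,fy=4,interpolation=cv2.INTER_CUBIC); cv2.imwrite('pics/s9.png',a)
hsv=cv2.cvtColor(im,cv2.COLOR_BGR2HSV); m=(cv2.inRange(hsv,(165,100,80),(180,255,255))|cv2.inRange(hsv,(0,140,80),(6,255,255)))[265:300,255:290]; v,u=np.nonzero(m); p=onplane(s,np.stack([u+255,v+265],1),.008)[:,:2];print(len(u),p.mean(0),cv2.minAreaRect((p*1e4).astype(np.float32)))
E
```

```text
time: 14.45
tcp_pos: [0.429, 0.2583, 0.0349]
tcp_rot: [0.701, 0.713, -0.0, 0.0]
force: [-0.1, -0.8, -0.6]
grip_width: 0.0177
grasp_force: 40.0
65 [0.46423025 0.17244721] ((4642.66796875, 1725.2869873046875), (162.3764190673828, 369.197265625), 59.316184997558594)
```

View pics/s9.png

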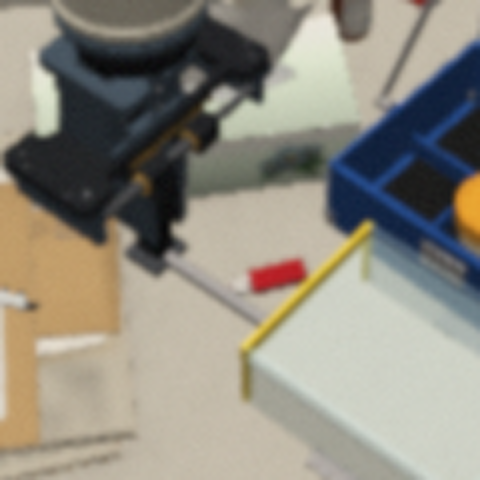

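The logger is fully out, with its red body at about (.464,.172). I lift the rod straight up and set it on the shelf, post at (.41,.086).

```bash
python3 -m handwheel '[[[0,0,-10,0,0,0,-0.9],[0,0,-30,0,0,0,-0.9],[0,0,-60,0,0,0,-0.9],[0,0,-92,0,0,0,-0.9],[0,0,-92,0,0,0,-0.9],[-30,-4,-92,0,0,0,-0.9],[-70,-10,-92,0,0,0,-0.9],[-110,-15,-92,0,0,0,-0.9],[-145,-20,-92,0,0,0,-0.9],[-172,-20,-92,0,0,0,-0.9],[-172,-20,-92,0,0,0,-0.9],[-172,-20,-92,0,0,0,-0.9]]]'
python3 - <<'E'
from h import *
go(.41,.086,.088,1)
s=snap('top'); im=cv2.cvtColor(s['image'],cv2.COLOR_RGB2BGR)
w=snap('wrist','w10.png')
E
```

```text
time: 15.5
tcp_pos: [0.4118, 0.0847, 0.1273]
tcp_rot: [0.703, 0.712, 0.0, 0.0]
force: [-0.3, 0.7, -1.8]
grip_width: 0.0176
grasp_force: 40.0
go [ 1.4 -1.8 39.3] [ 0.    -0.    -0.005] n>= 0.9
```

View pics/w10.png

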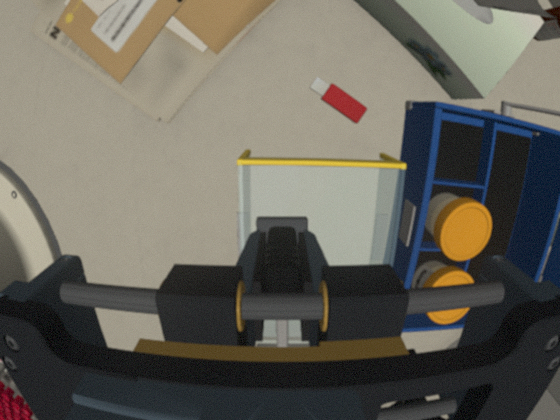

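The logger is clear: plug at (320,86), body end at (362,116). The rod's foot hangs inside the shelf's lip, so I set it down.

```bash
python3 -m handwheel '[[[0,2,20,0,0,0,-0.9],[0,2,35,0,0,0,-0.9],[0,2,42,0,0,0,-0.9],[0,2,43,0,0,0,-0.9],[0,2,43,0,0,0,-0.9]]]'
python3 -m handwheel '[[[0,0,0,0,0,0,0.1],[0,0,0,0,0,0,0.1],[0,0,0,0,0,0,0.1],[0,0,0,0,0,0,0.1],[0,0,-40,0,0,0,0.1],[0,0,-80,0,0,0,0.1],[0,0,-110,0,0,0,0.1],[0,0,-110,0,0,0,0.1]]]'
python3 - <<'E'
from h import *
s=snap('wrist','w11.png'); st(); hsv=cv2.cvtColor(s['image'],cv2.COLOR_RGB2HSV)
m=cv2.inRange(hsv,(165,120,80),(180,255,255))|cv2.inRange(hsv,(0,150,80),(6,255,255)); n,l,q,ce=cv2.connectedComponentsWithStats(m)
for i in range(1,n):
  if q[i,4]>60:
    v,u=np.nonzero(l==i); p=onplane(s,np.stack([u,v],1),.008)[:,:2]; r=cv2.minAreaRect((p*1e4).astype(np.float32))
    if .4<p.mean(0)[0]<.7: c=p-p.mean(0); w,V=np.linalg.eigh(c.T@c); print(q[i],p.mean(0).round(4),r,np.degrees(np.arctan2(V[1,1],V[0,1])))
P=pts(s); reg=P.reshape(-1,3)
t=reg[(reg[:,2]>.1)&(reg[:,2]<.125)&(abs(reg[:,0]-.41)<.03)&(abs(reg[:,1]-.086)<.03)]; print('post',len(t),t.mean(0).round(4) if len(t) else 0)
E
```

```text
time: 16.02
tcp_pos: [0.4136, 0.0867, 0.0837]
tcp_rot: [0.701, 0.713, -0.0, -0.0]
force: [0.4, 0.4, -1.8]
grip_width: 0.0183
grasp_force: 40.0
time: 16.68
tcp_pos: [0.4164, 0.0861, 0.199]
tcp_rot: [0.701, 0.713, 0.003, 0.003]
force: [2.1, -0.2, 0.3]
grip_width: 0.0501
grasp_force: 0.0
{'time': 16.7333, 'q': [0.0633, 0.2325, 1.8393, 0.0, 1.0637, 0.0472], 'tcp_pos': [0.4156, 0.086, 0.1966], 'tcp_rot': [0.7014, 0.7128, 0.0022, 0.002], 'force': [0.712, 0.368, -0.6776], 'wrist_torque': [-0.0457, 0.0267, 0.0157], 'grasp_force': 0.0, 'grip_width': 0.0502}
[310  90  34  29 460] [0.4661 0.1767] ((4661.90869140625, 1767.022705078125), (155.35031127929688, 372.0955810546875), 57.626338958740234) 148.00574918722987
post 683 [0.4136 0.0884 0.1134]
```

View pics/w11.png

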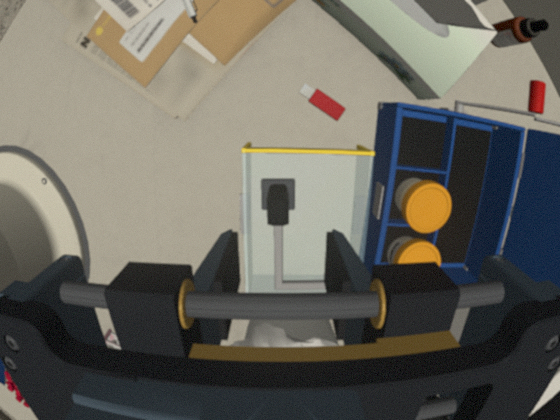

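The rod stands on the shelf with its post at (277,205). The post is close to where the gripper body would go for the logger, so I check the clearance.

```bash
python3 - <<'E'
from h import *
s=snap('top');P=pts(s).reshape(-1,3); w=snap('wrist'); W=pts(w)[:225].reshape(-1,3)
g=np.array([.464,.1775])
for yaw in (40,50,58,65,75,90):
  c=np.array([np.cos(np.radians(yaw)),np.sin(np.radians(yaw))]); d=np.array([-c[1],c[0]])
  o=[]
  for Q in (P,W):
    r=Q[:,:2]-g; m=(abs(r@c)<.094)&(abs(r@d)<.042)&(Q[:,2]<.14)&(Q[:,2]>-.01)
    for half in (r@c>0.03,r@c<-.03):
      k=m&half; k2=k&(Q[:,2]>.07); o.append((Q[k][:,2].max().round(3), k2.sum(), (abs(r[k2]@c).min()).round(3) if k2.any() else None))
  print(yaw,o)
E
```

```text
40 [(np.float64(0.069), np.int64(0), None), (np.float64(0.012), np.int64(0), None), (np.float64(0.067), np.int64(0), None), (np.float64(0.117), np.int64(376), np.float64(0.083))]
50 [(np.float64(0.07), np.int64(0), None), (np.float64(0.012), np.int64(0), None), (np.float64(0.062), np.int64(0), None), (np.float64(0.116), np.int64(200), np.float64(0.088))]
58 [(np.float64(0.07), np.int64(0), None), (np.float64(0.009), np.int64(0), None), (np.float64(0.062), np.int64(0), None), (np.float64(0.116), np.int64(151), np.float64(0.09))]
65 [(np.float64(0.071), np.int64(1), np.float64(0.091)), (np.float64(0.004), np.int64(0), None), (np.float64(0.062), np.int64(0), None), (np.float64(0.116), np.int64(180), np.float64(0.09))]
75 [(np.float64(0.069), np.int64(0), None), (np.float64(0.06), np.int64(0), None), (np.float64(0.062), np.int64(0), None), (np.float64(0.117), np.int64(372), np.float64(0.087))]
90 [(np.float64(0.07), np.int64(0), None), (np.float64(0.068), np.int64(0), None), (np.float64(0.062), np.int64(0), None), (np.float64(0.113), np.int64(21), np.float64(0.08))]
```

```bash
python3 -m handwheel '[[[0,-2,40,0,0,0,0.1],[0,-2,80,0,0,0,0.1],[0,-2,105,0,0,0,0.1],[0,-2,111,0,0,0,0.1],[0,-2,111,0,0,0,0.1],[0,-2,111,0,0,0,-0.9],[0,-2,111,0,0,0,-0.9],[0,-2,111,0,0,0,-0.9],[0,-2,111,0,0,0,-0.9],[0,-2,111,0,0,0,-0.9]]]'
python3 -m handwheel '[[[0,0,-6,0,0,0,-0.9],[-5,0,-6,0,0,0,-0.9],[-10,0,-6,0,0,0,-0.9],[-11,0,-6,0,0,0,-0.9],[-11,0,-2,0,0,0,-0.9],[-11,0,0,0,0,0,-0.9],[-11,0,0,0,0,0,-0.9]]]'
python3 -m handwheel '[[[0,0,0,0,0,0,0.1],[0,0,0,0,0,0,0.1],[0,0,0,0,0,0,0.1],[0,0,0,0,0,0,0.1],[0,0,-40,0,0,0,0.1],[0,0,-70,0,0,0,0.1],[0,0,-70,0,0,0,0.1],[0,0,-70,0,0,0,0.1]]]'
python3 - <<'E'
from h import *
go(.464,.1775,.15,58); s=snap('wrist'); P=pts(s); reg=P.reshape(-1,3)
t=reg[(reg[:,2]>.1)&(reg[:,2]<.125)&(abs(reg[:,0]-.41)<.03)&(abs(reg[:,1]-.08)<.03)]; print('post',len(t),t.mean(0).round(4) if len(t) else 0)
E
```

```text
time: 17.67
tcp_pos: [0.4123, 0.0859, 0.0837]
tcp_rot: [0.701, 0.713, 0.001, 0.001]
force: [1.6, -0.4, 0.7]
grip_width: 0.0199
grasp_force: 0.6
time: 18.25
tcp_pos: [0.4121, 0.0747, 0.0829]
tcp_rot: [0.701, 0.713, 0.0, 0.0]
force: [-1.8, -2.8, 13.2]
grip_width: 0.018
grasp_force: 40.0
time: 18.92
tcp_pos: [0.4129, 0.075, 0.154]
tcp_rot: [0.701, 0.713, 0.001, 0.001]
force: [0.5, 0.3, 0.0]
grip_width: 0.0501
grasp_force: 0.0
go [101.7  52.7   4.2] [ 0.003  0.002 -0.996] n>= 8.0
post 951 [0.412  0.0774 0.1133]
```

```bash
python3 -m handwheel '[[[12,6,0,0,0,-0.12,0.1],[25,13,0,0,0,-0.24,0.1],[38,20,0,0,0,-0.36,0.1],[50,26,0,0,0,-0.48,0.1],[63,33,0,0,0,-0.6,0.1],[75,39,0,0,0,-0.72,0.1],[88,46,0,0,0,-0.84,0.1],[102,53,0,0,0,-0.96,0.1],[102,53,0,0,0,-0.996,0.1],[102,53,0,0,0,-0.996,0.1]]]'
python3 - <<'E'
from h import *
s=snap('wrist'); hsv=cv2.cvtColor(s['image'],cv2.COLOR_RGB2HSV)
m=cv2.inRange(hsv,(165,120,80),(180,255,255))|cv2.inRange(hsv,(0,150,80),(6,255,255)); n,l,q,ce=cv2.connectedComponentsWithStats(m)
for i in range(1,n):
  if q[i,4]>60:
    v,u=np.nonzero(l==i); p=onplane(s,np.stack([u,v],1),.008)[:,:2]; r=cv2.minAreaRect((p*1e4).astype(np.float32))
    if .4<p.mean(0)[0]<.5: c=p-p.mean(0); w,V=np.linalg.eigh(c.T@c); print(q[i],p.mean(0).round(4),r,np.degrees(np.arctan2(V[1,1],V[0,1])))
go(.464,.1775,.004,58)
E
```

```text
time: 19.8
tcp_pos: [0.4628, 0.1781, 0.1514]
tcp_rot: [0.274, 0.962, -0.001, -0.001]
force: [0.0, -0.5, 0.0]
grip_width: 0.05
grasp_force: 0.0
[275 179  16  37 550] [0.4656 0.1772] ((4663.13720703125, 1770.647705078125), (150.86387634277344, 375.308837890625), 57.841190338134766) 147.07764491262301
go [ -1.5   0.9 147.6] [-0.002 -0.002 -0.001] n>= 3.5
```

Aligned. I descend and grasp the red body.

```bash
python3 -m handwheel '[[[-1,1,40,0,0,0,0.1],[-1,1,80,0,0,0,0.1],[-1,1,115,0,0,0,0.1],[-1,1,135,0,0,0,0.1],[-1,1,146,0,0,0,0.1],[-1,1,148,0,0,0,0.1],[-1,1,148,0,0,0,0.1]]]'
python3 -m handwheel '[[[0,0,0,0,0,0,-0.9],[0,0,0,0,0,0,-0.9],[0,0,0,0,0,0,-0.9],[0,0,0,0,0,0,-0.9],[0,0,0,0,0,0,-0.9],[0,0,0,0,0,0,-0.9],[0,0,-30,0,0,0,-0.9],[0,0,-70,0,0,0,-0.9],[0,0,-110,0,0,0,-0.9],[0,0,-140,0,0,0,-0.9],[0,0,-140,0,0,0,-0.9]]]' 20
python3 - <<'E'
from h import *
st()
c=np.array([.606,.0735]); a=np.radians(-2.3)
t=c+np.array([[np.cos(a),-np.sin(a)],[np.sin(a),np.cos(a)]])@np.array([-.037,.068]); print(t)
go(t[0],t[1],.145,88); go(t[0],t[1],.03,88)
E
```

```text
time: 20.43
tcp_pos: [0.4638, 0.1775, 0.0041]
tcp_rot: [0.277, 0.961, -0.001, -0.001]
force: [0.1, -0.3, 0.6]
grip_width: 0.05
grasp_force: 0.0
time: 21.35
tcp_pos: [0.4673, 0.1787, 0.1504]
tcp_rot: [0.276, 0.961, 0.002, 0.004]
force: [1.1, 0.5, 0.4]
grip_width: 0.0173
grasp_force: 20.0
{'time': 21.35, 'q': [0.2459, 0.3968, 1.7335, -0.0, 1.0029, -0.7662], 'tcp_pos': [0.4673, 0.1787, 0.1504], 'tcp_rot': [0.2757, 0.9612, 0.0021, 0.0036], 'force': [1.0876, 0.5179, 0.4467], 'wrist_torque': [0.0688, -0.0573, -0.0368], 'grasp_force': 20.0, 'grip_width': 0.0173}
[0.57175877 0.1429301 ]
go [-107.5   24.9    6.2] [ 0.004  0.007 -0.524] n>= 4.2
go [-106.8   24.3  121.2] [ 0.004  0.007 -0.524] n>= 4.2
```

```bash
python3 - <<'E'
from h import *
go(.58,.06,.145,88); go(.647,.035,.145,88)
E
```

```text
go [-158.4  -41.     6.1] [ 0.004  0.007 -0.524] n>= 4.2
go [-228.5  -26.7    6.6] [ 0.004  0.007 -0.524] n>= 5.5
```

```bash
python3 -m handwheel '[[[-35,-9,0,0,0,-0.1,-0.9],[-70,-18,0,0,0,-0.2,-0.9],[-110,-28,0,0,0,-0.3,-0.9],[-158,-41,0,0,0,-0.42,-0.9],[-158,-41,0,0,0,-0.52,-0.9],[-190,-35,0,0,0,-0.52,-0.9],[-215,-30,0,0,0,-0.52,-0.9],[-227,-27,0,0,0,-0.52,-0.9],[-227,-27,0,0,0,-0.52,-0.9],[-227,-27,0,0,0,-0.52,-0.9]]]'
python3 - <<'E'
from h import *
st(); go(.647,.035,.022,88)
E
```

```text
time: 22.18
tcp_pos: [0.6426, 0.0346, 0.1442]
tcp_rot: [0.02, 1.0, 0.0, -0.001]
force: [-1.2, -1.0, -0.6]
grip_width: 0.0172
grasp_force: 20.0
{'time': 22.1833, 'q': [-0.0389, 0.5883, 1.3757, 0.0001, 1.1786, -1.5705], 'tcp_pos': [0.6426, 0.0346, 0.1442], 'tcp_rot': [0.0196, 0.9998, 0.0, -0.0005], 'force': [-1.201, -0.9586, -0.5943], 'wrist_torque': [-0.0143, 0.0107, -0.0188], 'grasp_force': 20.0, 'grip_width': 0.0172}
go [ -4.6   0.5 122.2] [ 0.    -0.001 -0.004] n>= 2.9
```

```bash
python3 -m handwheel '[[[-4,0,30,0,0,0,-0.9],[-4,0,60,0,0,0,-0.9],[-4,0,90,0,0,0,-0.9],[-4,0,112,0,0,0,-0.9],[-4,0,120,0,0,0,-0.9],[-4,0,122,0,0,0,-0.9],[-4,0,122,0,0,0,-0.9]]]'
python3 -m handwheel '[[[0,0,0,0,0,0,-0.3],[0,0,0,0,0,0,-0.3],[0,0,0,0,0,0,-0.3],[0,0,-35,0,0,0,-0.3],[0,0,-70,0,0,0,-0.3],[0,0,-110,0,0,0,-0.3],[15,0,-140,0,0,0,-0.9],[50,0,-150,0,0,0,-0.9],[90,0,-150,0,0,0,-0.9],[90,0,-150,0,0,0,-0.9]]]'
python3 - <<'E'
from h import *
st(); snap('wrist','w12.png')
s=snap('top'); im=cv2.cvtColor(s['image'],cv2.COLOR_RGB2BGR); hsv=cv2.cvtColor(im,cv2.COLOR_BGR2HSV)
m=(cv2.inRange(hsv,(165,120,80),(180,255,255))|cv2.inRange(hsv,(0,150,80),(6,255,255))); n,l,q,ce=cv2.connectedComponentsWithStats(m); P=pts(s)
for i in range(1,n):
  u,v=ce[i]
  if q[i,4]>5 and 280<u<365 and 150<v<220: print(q[i],ce[i],P[int(v),int(u)])
E
```

```text
time: 22.77
tcp_pos: [0.6463, 0.0349, 0.0233]
tcp_rot: [0.019, 1.0, 0.0, -0.0]
force: [0.6, 0.2, 0.1]
grip_width: 0.0173
grasp_force: 20.0
time: 23.6
tcp_pos: [0.5486, 0.0386, 0.1731]
tcp_rot: [0.019, 1.0, 0.0, -0.003]
force: [0.2, 0.5, -0.1]
grip_width: 0.0085
grasp_force: 0.0
{'time': 23.6, 'q': [-0.0383, 0.4367, 1.578, 0.0, 1.1331, -1.5706], 'tcp_pos': [0.5486, 0.0386, 0.1731], 'tcp_rot': [0.0192, 0.9998, 0.0001, -0.0031], 'force': [0.2023, 0.4597, -0.0967], 'wrist_torque': [0.0718, -0.0769, 0.0498], 'grasp_force': 0.0, 'grip_width': 0.0085}
[286 176   9   5  41] [290.24390244 177.80487805] [0.64738282 0.20288319 0.13675508]
```

View pics/w12.png

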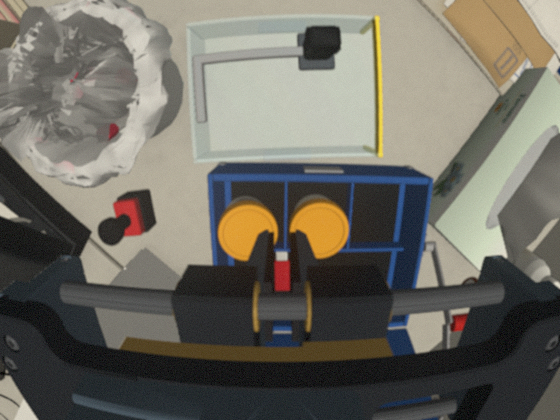

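The logger lies in the tray at (282,272), and the cups are at (248,229) and (320,229). From here I go by numbers: locate the pad, check the logger and look at the space behind the lid.

```bash
cat >> h.py <<'E'
def got(x,y,z,tilt,yaw=90):
    s=robot.get_state(); A=R.from_quat(s['tcp_rot']); p=np.array(s['tcp_pos'])
    c=np.cos(np.radians(yaw));q=np.sin(np.radians(yaw))
    B=R.from_matrix([[-q,c,0],[c,q,0],[0,0,-1]])*R.from_rotvec([0,-np.radians(tilt),0])
    d=A.inv().apply(np.array([x,y,z])-p)*1000; print('go',d.round(1),(A.inv()*B).as_rotvec().round(3))
def red(s,box):
    hsv=cv2.cvtColor(s['image'],cv2.COLOR_RGB2HSV); m=(cv2.inRange(hsv,(165,120,70),(180,255,255))|cv2.inRange(hsv,(0,150,70),(6,255,255)))
    n,l,q,ce=cv2.connectedComponentsWithStats(m); P=pts(s)
    for i in range(1,n):
        if q[i,4]>8:
            p=np.median(P[l==i],0)
            if box[0]<p[0]<box[1] and box[2]<p[1]<box[3]: print('red',q[i,4],ce[i].round(1),p.round(4),P[l==i].min(0).round(3),P[l==i].max(0).round(3))
E
python3 - <<'E'
from h import *
got(.56,.20,.25,0);got(.56,.20,.25,42)
P=pts(snap('top')).reshape(-1,3)
for y0 in np.arange(-.02,.24,.03):
  print(round(y0,2),[ (round(x0,2),P[(abs(P[:,0]-x0-.01)<.01)&(abs(P[:,1]-y0-.015)<.015)][:,2].max().round(3)) for x0 in np.arange(.70,.82,.02) if ((abs(P[:,0]-x0-.01)<.01)&(abs(P[:,1]-y0-.015)<.015)).any()])
for n in('scene','top','wrist'): print(n); red(snap(n),(.5,.8,-.05,.27))
E
```

```text
go [  1.9 161.8 -76.1] [ 0.     0.    -0.039]
go [  1.9 161.8 -76.1] [-0.014 -0.732 -0.037]
-0.02 [(np.float64(0.7), np.float64(0.236)), (np.float64(0.72), np.float64(0.233)), (np.float64(0.74), np.float64(0.226)), (np.float64(0.76), np.float64(0.228)), (np.float64(0.78), np.float64(0.229)), (np.float64(0.8), np.float64(0.226))]
0.01 [(np.float64(0.7), np.float64(0.242)), (np.float64(0.72), np.float64(0.232)), (np.float64(0.74), np.float64(0.221)), (np.float64(0.76), np.float64(0.228)), (np.float64(0.78), np.float64(0.23)), (np.float64(0.8), np.float64(0.227))]
0.04 [(np.float64(0.7), np.float64(0.245)), (np.float64(0.72), np.float64(0.243)), (np.float64(0.74), np.float64(0.173)), (np.float64(0.76), np.float64(0.222)), (np.float64(0.78), np.float64(0.226)), (np.float64(0.8), np.float64(0.226))]
0.07 [(np.float64(0.7), np.float64(0.244)), (np.float64(0.72), np.float64(0.242)), (np.float64(0.76), np.float64(0.11)), (np.float64(0.78), np.float64(0.106)), (np.float64(0.8), np.float64(0.225))]
0.1 [(np.float64(0.7), np.float64(0.237)), (np.float64(0.72), np.float64(0.234)), (np.float64(0.
[... 672 characters left out ...]
(0.8), np.float64(0.008))]
0.22 [(np.float64(0.7), np.float64(0.01)), (np.float64(0.72), np.float64(0.008)), (np.float64(0.74), np.float64(0.01)), (np.float64(0.76), np.float64(0.012)), (np.float64(0.78), np.float64(0.011)), (np.float64(0.8), np.float64(0.459))]
scene
red 27 [300.5 205.4] [0.6404 0.2047 0.137 ] [0.52  0.115 0.133] [0.651 0.216 0.279]
red 70 [348.6 261.3] [0.6552 0.0329 0.0122] [0.636 0.023 0.003] [0.676 0.046 0.016]
top
red 41 [290.2 177.8] [0.6438 0.2028 0.1383] [0.383 0.19  0.123] [0.653 0.216 1.751]
wrist
red 302 [281.5 266.6] [0.6446 0.0358 0.014 ] [0.474 0.03  0.006] [0.674 0.042 0.344]
red 171 [461.4 314.8] [0.6441 0.1928 0.1375] [0.547 0.111 0.131] [0.654 0.202 0.254]
```

```bash
python3 -m handwheel '[[[0,0,-40,0,0,0,-1],[0,30,-76,0,0,0,-1],[2,70,-76,0,-0.12,0,-1],[2,110,-76,0,-0.24,0,-1],[2,145,-76,0,-0.36,0,-1],[2,162,-76,0,-0.48,0,-1],[2,162,-76,0,-0.6,0,-1],[2,162,-76,0,-0.72,0,-1],[2,162,-76,0,-0.73,0,-1],[2,162,-76,0,-0.73,0,-1]]]'
python3 - <<'E'
from h import *
st(); red(snap('top'),(.6,.7,.15,.25)); w=snap('wrist'); red(w,(.6,.7,.15,.25)); got(.620,.203,.157,42);got(.630,.203,.147,42); got(.66,.203,.114,42)
E
```

```text
time: 24.73
tcp_pos: [0.5609, 0.2011, 0.2484]
tcp_rot: [0.017, 0.934, -0.006, 0.358]
force: [1.3, -1.6, 0.6]
grip_width: 0.0004
grasp_force: 0.0
{'time': 24.7333, 'q': [0.4176, 0.2459, 1.9671, -0.8921, 0.3857, -0.3674], 'tcp_pos': [0.5609, 0.2011, 0.2484], 'tcp_rot': [0.0172, 0.9337, -0.0063, 0.3577], 'force': [1.2695, -1.5574, 0.6456], 'wrist_torque': [-0.039, 0.3493, 0.015], 'grasp_force': 0.0, 'grip_width': 0.0004}
red 41 [290.2 177.8] [0.6437 0.2028 0.138 ] [0.637 0.19  0.126] [0.652 0.216 0.147]
red 408 [287.9 180.8] [0.6417 0.2048 0.1359] [0.638 0.191 0.128] [0.652 0.218 0.139]
go [ 16.5   4.8 107.3] [-0.026 -0.004 -0.027]
go [ 15.7   5.2 121.4] [-0.026 -0.004 -0.027]
go [ 15.3   6.3 166. ] [-0.026 -0.004 -0.027]
```

```bash
python3 -m handwheel '[[[5,2,30,0,0,0,-1],[10,4,60,0,0,0,-1],[16,5,85,0,0,0,-1],[16,5,105,0,0,0,-1],[16,5,112,0,0,0,-1],[16,5,117,0,0,0,-1],[16,5,117,0,0,0,-1]]]'
python3 - <<'E'
from h import *
st(); got(.630,.2035,.147,42); got(.66,.2035,.114,42)
E
```

```text
time: 25.42
tcp_pos: [0.633, 0.2044, 0.1613]
tcp_rot: [0.019, 0.938, -0.008, 0.347]
force: [-0.2, -0.7, -0.2]
grip_width: 0.0004
grasp_force: 0.0
{'time': 25.4167, 'q': [0.3571, 0.4729, 1.9039, -1.2212, 0.2733, -0.0543], 'tcp_pos': [0.633, 0.2044, 0.1613], 'tcp_rot': [0.0188, 0.9376, -0.0079, 0.3472], 'force': [-0.1773, -0.7189, -0.2279], 'wrist_torque': [0.0654, 0.4087, 0.0216], 'grasp_force': 0.0, 'grip_width': 0.0004}
go [11.6 -1.   8.9] [-0.028 -0.024 -0.029]
go [10.4  0.3 53.5] [-0.028 -0.024 -0.029]
```

```bash
python3 -m handwheel '[[[0,0,-8,0,0.1,0,-1],[0,0,-12,0,0.2,0,-1],[0,0,-12,0,0.3,0,-1],[0,0,-12,0,0.35,0,-1],[0,0,-12,0,0.35,0,-1]]]'
python3 - <<'E'
from h import *
st(); got(.628,.2035,.147,23,90); got(.66,.2035,.112,23,90)
E
```

```text
time: 25.83
tcp_pos: [0.6249, 0.1999, 0.1705]
tcp_rot: [0.027, 0.972, -0.019, 0.232]
force: [0.5, -1.9, -0.9]
grip_width: 0.0003
grasp_force: 0.0
{'time': 25.8333, 'q': [0.3202, 0.443, 1.7144, -0.3516, 0.5796, -0.9401], 'tcp_pos': [0.6249, 0.1999, 0.1705], 'tcp_rot': [0.0266, 0.9721, -0.019, 0.2323], 'force': [0.5023, -1.8692, -0.903], 'wrist_torque': [-0.0104, 0.338, -0.0906], 'grasp_force': 0.0, 'grip_width': 0.0003}
go [ 8.   4.3 22.2] [-0.048  0.068 -0.045]
go [-4.6  7.1 67.8] [-0.048  0.068 -0.045]
```

```bash
python3 - <<'E'
from h import *
got(.636,.2035,.148,27); got(.651,.2035,.131,27); got(.668,.2035,.110,27)
E
```

```text
go [ 0.4  4.8 24.9] [-0.049 -0.002 -0.043]
go [-5.2  6.1 46.8] [-0.049 -0.002 -0.043]
go [-10.9   7.7  73.2] [-0.049 -0.002 -0.043]
```

```bash
python3 -m handwheel '[[[0,3,10,-0.04,0,-0.04,-1],[0,5,22,-0.04,0,-0.04,-1],[0,5,25,-0.04,0,-0.04,-1],[-2,5,32,-0.04,0,-0.04,-1],[-4,6,40,-0.04,0,-0.04,-1],[-5,6,47,-0.04,0,-0.04,-1],[-5,6,47,-0.04,0,-0.04,-1]]]'
python3 - <<'E'
from h import *
st(); got(.668,.2035,.110,27); red(snap('top'),(.6,.72,.15,.25));red(snap('scene'),(.6,.72,.15,.25))
E
```

```text
time: 26.42
tcp_pos: [0.6533, 0.2019, 0.1286]
tcp_rot: [0.004, 0.972, -0.006, 0.234]
force: [0.3, -0.9, -0.0]
grip_width: 0.0004
grasp_force: 0.0
{'time': 26.4167, 'q': [0.2851, 0.528, 1.7055, -0.3117, 0.4757, -1.0315], 'tcp_pos': [0.6533, 0.2019, 0.1286], 'tcp_rot': [0.0038, 0.9722, -0.0058, 0.2338], 'force': [0.263, -0.8595, -0.0042], 'wrist_torque': [0.0564, 0.3475, 0.0267], 'grasp_force': 0.0, 'grip_width': 0.0004}
go [-4.6  1.9 23.2] [-0.013  0.001 -0.005]
```

```bash
python3 -m handwheel '[[[-2,2,8,0,0,0,-1],[-4,2,16,0,0,0,-1],[-5,2,23,0,0,0,-1],[-5,2,23,0,0,0,-1]]]'
python3 -m handwheel '[[[0,0,-20,0,0,0,-1],[0,0,-55,0,0,0,-1],[20,0,-95,0,0.1,0,-1],[60,0,-120,0,0.2,0,-1],[100,0,-140,0,0.3,0,-1],[100,0,-140,0,0.4,0,-1],[100,0,-140,0,0.47,0,-1],[100,0,-140,0,0.47,0,-1]]]'
python3 - <<'E'
from h import *
st(); 
for n in ('top','scene','wrist'): print(n); red(snap(n),(.6,.75,.15,.25))
E
```

```text
time: 26.85
tcp_pos: [0.6684, 0.2035, 0.1104]
tcp_rot: [0.004, 0.972, -0.006, 0.234]
force: [0.8, -0.7, 0.1]
grip_width: 0.0003
grasp_force: 0.0
time: 27.52
tcp_pos: [0.5167, 0.2059, 0.191]
tcp_rot: [0.005, 1.0, -0.004, 0.0]
force: [0.2, -0.5, -0.9]
grip_width: 0.0004
grasp_force: 0.0
{'time': 27.5167, 'q': [0.2773, 0.4228, 1.5444, -0.0092, 1.176, -1.2796], 'tcp_pos': [0.5167, 0.2059, 0.191], 'tcp_rot': [0.0052, 1.0, -0.0043, 0.0004], 'force': [0.2497, -0.466, -0.8568], 'wrist_torque': [0.0349, -0.0222, -0.0676], 'grasp_force': 0.0, 'grip_width': 0.0004}
top
red 37 [290.  172.3] [0.668  0.2029 0.108 ] [ 0.662  0.19  -0.004] [0.695 0.216 0.118]
scene
red 36 [306.6 209.4] [0.667  0.2002 0.1078] [0.659 0.184 0.103] [0.675 0.214 0.114]
wrist
red 27 [280.  345.2] [0.6629 0.202  0.1027] [0.431 0.197 0.101] [0.664 0.209 0.36 ]
```

```bash
python3 -m handwheel '[[[0,0,-40,0,0,0,-1],[0,-10,-80,0,0,0,-1],[-20,-30,-119,0,0,0,-1],[-60,-45,-119,0,0,0,-1],[-100,-66,-119,0,0,0,-1],[-140,-66,-119,0,0,0,-1],[-180,-66,-119,0,0,0,-1],[-220,-66,-119,0,0,0,-1],[-255,-66,-119,0,0,0,-1],[-255,-66,-119,0,0,0,-1],[-255,-66,-119,0,0,0,-1]]]'
python3 - <<'E'
from h import *
st(); got(.77,.14,.19,0)
P=pts(snap('wrist')).reshape(-1,3); 
m=(abs(P[:,1]-.14)<.04)&(P[:,2]>.2)&(P[:,2]<.26)&(P[:,0]>.68)&(P[:,0]<.76); print(m.sum(), P[m].min(0) if m.any() else 0,P[m].max(0) if m.any() else 0)
E
```

```text
time: 28.58
tcp_pos: [0.7702, 0.1383, 0.3083]
tcp_rot: [0.005, 1.0, -0.005, 0.001]
force: [-0.7, 1.1, -0.8]
grip_width: 0.0005
grasp_force: 0.0
{'time': 28.5833, 'q': [0.106, 0.6945, 0.714, -0.0103, 1.7327, -1.4558], 'tcp_pos': [0.7702, 0.1383, 0.3083], 'tcp_rot': [0.0053, 1.0, -0.005, 0.0008], 'force': [-0.656, 1.1077, -0.8413], 'wrist_torque': [0.0763, 0.0626, -0.023], 'grasp_force': 0.0, 'grip_width': 0.0005}
go [  0.4   2.9 118.3] [-0.01   0.002 -0.011]
1554 [0.70398851 0.10008176 0.20000295] [0.71760138 0.17316673 0.23699464]
```

```bash
python3 -m handwheel '[[[0,0,30,0,0,0,-1],[0,0,65,0,0,0,-1],[0,0,90,0,0,0,-1],[0,0,96,0,0,0,-1],[12,0,96,0,0,0,-1],[25,0,96,0,0,0,-1],[35,0,96,0,0,0,-1],[45,0,95,0,0,0,-1],[54,0,94,0,0,0,-1],[54,0,94,0,0,0,-1]]]'
python3 - <<'E'
from h import *
st()
for n,(x,z) in {0:(.716,.216),15:(.677,.213),30:(.640,.2),45:(.6075,.178)}.items(): print(n,end=' ');got(x,.14,z,0)
E
```

```text
time: 29.47
tcp_pos: [0.7141, 0.1385, 0.2195]
tcp_rot: [0.005, 1.0, -0.005, 0.003]
force: [0.2, 1.0, 0.1]
grip_width: 0.0006
grasp_force: 0.0
{'time': 29.4667, 'q': [0.1142, 0.6399, 1.0513, -0.0098, 1.4463, -1.446], 'tcp_pos': [0.7141, 0.1385, 0.2195], 'tcp_rot': [0.0047, 1.0, -0.0046, 0.0026], 'force': [0.2118, 0.9559, 0.1443], 'wrist_torque': [0.0127, 0.0384, -0.0475], 'grasp_force': 0.0, 'grip_width': 0.0006}
0 go [-1.9  1.6  3.5] [-0.009  0.005 -0.009]
15 go [37.1  1.2  6.3] [-0.009  0.005 -0.009]
30 go [74.2  1.  19.1] [-0.009  0.005 -0.009]
45 go [106.8   0.9  40.9] [-0.009  0.005 -0.009]
```

```bash
python3 -m handwheel '[[[10,0,4,0,0,0,-1],[20,0,5,0,0,0,-1],[30,0,6,0,0,0,-1],[40,0,7,0,0,0,-1],[50,0,10,0,0,0,-1],[60,0,14,0,0,0,-1],[70,0,18,0,0,0,-1],[75,0,20,0,0,0,-1],[75,0,20,0,0,0,-1]]]'
python3 - <<'E'
from h import *
st()
P=pts(snap('wrist')).reshape(-1,3); m=(abs(P[:,1]-.03)<.04)&(P[:,0]>.5)&(P[:,0]<.75)&(P[:,2]>.07)&(P[:,2]<.26); Q=P[m]; i=Q[:,2].argsort()[-20:]; print(len(Q),Q[i].mean(0))
P=pts(snap('top')).reshape(-1,3); m=(abs(P[:,1]-.02)<.03)&(P[:,0]>.5)&(P[:,0]<.72)&(P[:,2]>.07)&(P[:,2]<.26); Q=P[m]
for x in np.arange(.5,.72,.02):
  k=abs(Q[:,0]-x)<.01
  if k.any(): print(round(x,2),np.median(Q[k][:,2]).round(3),end='; ')
for n,(x,z) in {45:(.6075,.178),60:(.582,.148),75:(.565,.1125),90:(.558,.074)}.items(): print(n,end=' ');got(x,.14,z,0)
E
```

```text
time: 30.22
tcp_pos: [0.6398, 0.1388, 0.1975]
tcp_rot: [0.005, 1.0, -0.005, 0.002]
force: [-0.7, 0.3, 0.1]
grip_width: 0.0002
grasp_force: 0.1
{'time': 30.2167, 'q': [0.1277, 0.55, 1.2881, -0.01, 1.3014, -1.431], 'tcp_pos': [0.6398, 0.1388, 0.1975], 'tcp_rot': [0.0047, 1.0, -0.0046, 0.0017], 'force': [-0.6672, 0.3288, 0.1129], 'wrist_torque': [0.0831, -0.0156, -0.0208], 'grasp_force': 0.124, 'grip_width': 0.0002}
5554 [0.60573458 0.06209926 0.21859237]
0.6 0.212; 0.62 0.187; 0.64 0.153; 0.66 0.121; 0.68 0.086; 45 go [33.2  1.3 19.3] [-0.009  0.003 -0.01 ]
60 go [58.8  1.3 49.2] [-0.009  0.003 -0.01 ]
75 go [75.9  1.5 84.6] [-0.009  0.003 -0.01 ]
90 go [ 83.1   1.8 123.1] [-0.009  0.003 -0.01 ]
```

The lid follows: its outer face now leans about 30° forward. I continue along the arc.

```bash
python3 -m handwheel '[[[10,0,5,0,0,0,-1],[20,0,11,0,0,0,-1],[30,0,17,0,0,0,-1],[38,0,24,0,0,0,-1],[45,0,32,0,0,0,-1],[52,0,40,0,0,0,-1],[59,0,49,0,0,0,-1],[63,0,58,0,0,0,-1],[68,0,67,0,0,0,-1],[72,0,76,0,0,0,-1],[76,0,85,0,0,0,-1],[76,0,85,0,0,0,-1]]]'
python3 - <<'E'
from h import *
st(); got(.558,.14,.074,0)
E
```

```text
time: 31.32
tcp_pos: [0.5638, 0.1384, 0.11]
tcp_rot: [0.005, 1.0, -0.005, 0.0]
force: [-0.2, 0.3, -0.4]
grip_width: 0.0006
grasp_force: 0.0
{'time': 31.3167, 'q': [0.1437, 0.5518, 1.5716, -0.0114, 1.0193, -1.4113], 'tcp_pos': [0.5638, 0.1384, 0.11], 'tcp_rot': [0.0049, 1.0, -0.0049, 0.0002], 'force': [-0.2222, 0.2959, -0.4496], 'wrist_torque': [0.0091, 0.0529, -0.0133], 'grasp_force': 0.0, 'grip_width': 0.0006}
go [ 5.8  1.9 36. ] [-0.01  0.   -0.01]
```

```bash
python3 -m handwheel '[[[2,0,8,0,0,0,-1],[4,0,16,0,0,0,-1],[6,0,23,0,0,0,-1],[6,0,29,0,0,0,-1],[6,0,33,0,0,0,-1],[6,0,36,0,0,0,-1],[6,0,38,0,0,0,-1],[6,0,38,0,0,0,-1]]]'
python3 - <<'E'
from h import *
st()
E
```

```text
time: 31.98
tcp_pos: [0.5582, 0.1383, 0.0748]
tcp_rot: [0.005, 1.0, -0.005, 0.001]
force: [-12.6, -2.2, 31.2]
grip_width: 0.0005
grasp_force: 12.2
{'time': 31.9833, 'q': [0.1449, 0.5935, 1.6163, -0.0119, 0.9309, -1.4093], 'tcp_pos': [0.5582, 0.1383, 0.0748], 'tcp_rot': [0.0047, 1.0, -0.0047, 0.0011], 'force': [-12.5617, -2.2062, 31.2324], 'wrist_torque': [0.327, 1.9594, 0.3484], 'grasp_force': 12.2394, 'grip_width': 0.0005}
```

```bash
python3 -m handwheel '[[[0,0,-15,0,0,0,-1],[0,0,-50,0,0,0,-1],[0,0,-90,0,0,0,-1],[0,0,-130,0,0,0,-1],[40,0,-160,0,0,0,-1],[80,0,-160,0,0,0,-1],[80,0,-160,0,0,0,-1],[80,0,-160,0,0,0,-1]]]'
python3 - <<'E'
from h import *
st()
for n in ('top','wrist','scene'):
  P=pts(snap(n)).reshape(-1,3); m=(abs(P[:,1]-.075)<.09)&(P[:,0]>.53)&(P[:,0]<.68)&(P[:,2]>.03)&(P[:,2]<.14); Q=P[m]
  if len(Q)>50:
    print(n,len(Q),[np.median(Q[abs(Q[:,0]-x)<.015][:,2]).round(4) for x in (.54,.58,.62,.66)])
  r=P[(abs(P[:,0]-.412)<.02)&(abs(P[:,1]-.077)<.02)&(P[:,2]>.1)&(P[:,2]<.14)]; print('rod',len(r),r.mean(0).round(3) if len(r) else 0)
  for k,(x,y,lo,hi) in dict(stamp=(.554,-.12,.07,.1),bottle=(.638,.345,.09,.12),drop=(.684,.287,.07,.12)).items():
    r=P[(abs(P[:,0]-x)<.04)&(abs(P[:,1]-y)<.04)&(P[:,2]>lo)&(P[:,2]<hi)]; print(k,len(r),r.mean(0).round(3) if len(r) else 0)
E
```

```text
time: 32.65
tcp_pos: [0.4761, 0.1405, 0.2339]
tcp_rot: [0.005, 1.0, -0.005, 0.001]
force: [-0.1, -0.0, 0.5]
grip_width: 0.0002
grasp_force: 0.0
{'time': 32.65, 'q': [0.1736, 0.2915, 1.6265, -0.0103, 1.2226, -1.3845], 'tcp_pos': [0.4761, 0.1405, 0.2339], 'tcp_rot': [0.0046, 1.0, -0.0047, 0.0014], 'force': [-0.0541, -0.0034, 0.4792], 'wrist_torque': [0.0644, 0.0129, 0.043], 'grasp_force': 0.0, 'grip_width': 0.0002}
top 1461 [np.float64(0.0734), np.float64(0.0756), np.float64(0.0755), np.float64(0.0743)]
rod 48 [0.408 0.073 0.115]
stamp 56 [ 0.56  -0.127  0.086]
bottle 65 [0.644 0.346 0.106]
drop 40 [0.688 0.294 0.084]
wrist 4706 [np.float64(0.075), np.float64(0.0757), np.float64(nan), np.float64(0.0742)]
rod 544 [0.412 0.076 0.114]
stamp 187 [ 0.558 -0.119  0.082]
bottle 394 [0.646 0.345 0.105]
drop 258 [0.69  0.293 0.082]
scene 2695 [np.float64(0.0746), np.float64(0.0751), np.float64(0.0749), np.float64(0.0735)]
rod 97 [0.408 0.07  0.111]
stamp 105 [ 0.558 -0.13   0.085]
bottle 29 [0.648 0.347 0.106]
drop 0 0
  return _methods._mean(a, axis=axis, dtype=dtype,
  ret = ret.dtype.type(ret / rcount)
```

```bash
python3 -c "
from plant import robot
print(robot.job_done())"
```

```text
the job is handed in; nothing more can be done
None
```

The job is handed in, with no verdict returned: both cups and the logger are in the chest, the rod stands on the shelf, the stay is broken, the lid is shut (top about 75 mm above the desk), and by my last depth checks the bottles and stamp stand where they were.

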